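# Drift the clipped locking pin out of an arm bracket

## Task

Free the locked arm bracket: pull the looped spring clip up out of the locking pin and put it in the bracket's catch tray. Then take the drift rod and push it into the open end of the bore and right through until the pin drops out of the far side into the tray (do not pull the pin out with the fingers). Finally draw the drift out, lay it back on its rest as it was, and leave the other things on the trolley where they stand.

Things in the scene. Friction and masses are not known exactly. Their poses are not given: they have to be found in the camera images.
- bracket: Fixed bracket, origin on the trolley top under the middle of its bore, z up. Dark base plate 58 x 84 x 8 mm (x = -38 to 20 mm); two aluminium cheeks with a dark arm eye between them, a block 40 x 40 mm with its top at z = 64 mm; a short arm to y = -75 mm, up to z = 63 mm; catch tray on the +x side. Square bore 13.5 x 13.5 mm, 40 mm long, level along x at z = 50 mm.
- bore_in (a point): Centre of the open mouth of the bore (bracket x = -20 mm, z = 50 mm), where the drift goes in; axes as the bracket: x points into the bore.
- bore_out (a point): Centre of the far mouth of the bore (bracket x = +20 mm, z = 50 mm), where the pin sticks out towards the tray; axes as the bracket.
- tray_floor (a point): Centre of the steel catch tray's inner floor, 129 mm (x) by 66 mm (y), 3 mm above the trolley top; walls 22 mm high, 3 mm thick; it reaches from x = 20 to 155 mm of the bracket; axes as the bracket.
- pin_centre (a point): Centre of the plain steel locking pin, a square bar 60 mm long along its x, 12 x 12 mm, level in the bore with 1.5 mm of play, so it slides with little force. It starts with its tail 6 mm inside the open mouth and 26 mm sticking out of the far side.
- pin_tail (a point): Centre of the pin's tail end (the drift pushes here), 30 mm from the pin's centre.
- pin_hole (a point): Centre of the pin's upright cross hole (5 mm), 22 mm from its centre, 18 mm beyond the bracket's far face; the clip's leg stands in it.
- clip_ring (a point): Centre of the ring of the rigid steel wire clip (3 mm wire; not clamped, it lifts out freely). Ring 25 mm wide along its y, 3 mm thick along x; z up. A straight leg runs through the pin's hole to 49.5 mm below the ring's centre; a bent outer leg rests on the pin 28 mm below it. May lean 0.2 rad. Out once lifted 35 mm; 62 mm long in all.
- drift_grip (a point): Grip point on the drift rod, on the axis of its round dark ribbed handle, 18 mm across (25 mm of it towards the tip, 45 mm behind). x points along the rod to the tip: beyond the handle a 10 mm rod runs 70 mm, its last 8 mm tapering to 5 mm. 140 mm in all, 0.12 kg, level on its rest, axis 40 mm above the trolley top. Centre of mass about 8 mm tipward.
- drift_tip (a point): Centre of the drift's tip, 95 mm from the grip point along its x.
- rest_mid (a point): Point of the fixed drift rest where the drift's grip point belongs, 40 mm above the trolley top; x along the drift to its tip, z up. Two open V notches, 6 mm thick, 36 mm behind this point and 75 mm ahead of it, on a base plate 130 x 44 x 6 mm; between them the handle is free.
- parts_box: Bystander, leave alone: blue screw box with clear lid, 92 x 130 x 29 mm, at the back left; origin in the middle of its underside.
- mirror: Bystander, leave alone: square black mirror mount on a short post, 51 x 52 x 106 mm tall, at the back; origin in the middle of its underside.
- dropper: Bystander, leave alone: amber dropper bottle, 32 mm across, 105 mm tall; origin in the middle of its underside.
- bush: Bystander, leave alone: clear plastic bush, 26 mm across, 12 mm tall; origin in the middle of its underside.
- filter: Bystander, leave alone: flat square framed filter, 50 x 50 x 9 mm; origin in the middle of its underside.
- clamp: Bystander, leave alone: slotted aluminium table clamp, 26 x 75 x 17 mm; origin in the middle of its underside.
- grey_filter: Bystander, leave alone: another flat square framed filter, 50 x 50 x 9 mm; origin in the middle of its underside.
- clip: The clip's body; origin at the ring's centre, as above.
- pin: The pin's body; origin at its centre, axes as above.
- drift: The drift's body; origin at the grip point, axes as above.

How it is judged (in metres and radians):
On the way, in this order (a step that is already met when the one before it is completed fails the run):
1. the clip is out of the pin and lies in the catch tray, the pin still in the bore (distance between clip_ring and pin_hole above 0.04 m and x of clip_ring in the frame of bracket between 0.02 and 0.165 m and y of clip_ring in the frame of bracket between -0.046 and 0.046 m and z of clip_ring in the frame of bracket between -0.01 and 0.055 m and contact force between the fingers and clip below 0.05 N and x of pin_tail in the frame of bracket between -0.03 and 0 m and y of pin_tail in the frame of bracket between -0.005 and 0.005 m and z of pin_tail in the frame of bracket between 0.04 and 0.06 m), for 0.2 s.
2. the drift has gone through the bore and pushed the pin out of the far side (x of drift_tip in the frame of bracket between 0.014 and 0.06 m and y of drift_tip in the frame of bracket between -0.006 and 0.006 m and z of drift_tip in the frame of bracket between 0.042 and 0.058 m and angle between the x axis of drift_grip and the x axis of bracket, either way round below 0.12 rad and x of pin_tail in the frame of bracket above 0.019 m), for 0.05 s.
At the end, for the whole second after the job is handed in: Clip and pin both lie (or lean) in the catch tray, the pin wholly out of the bore past its far face, its centre lower than 40 mm; the drift lies in both notches of its rest, pointing as before, within 22 mm lengthwise, 6 mm sideways and in height, and 0.1 rad; all at rest (x of clip_ring in the frame of bracket between 0.02 and 0.165 m and y of clip_ring in the frame of bracket between -0.046 and 0.046 m and z of clip_ring in the frame of bracket between -0.01 and 0.055 m and x of pin_centre in the frame of bracket between 0.02 and 0.165 m and y of pin_centre in the frame of bracket between -0.046 and 0.046 m and z of pin_centre in the frame of bracket between -0.01 and 0.04 m and x of each of pin_tail, pin_hole in the frame of bracket above 0.019 m and x of drift_grip in the frame of rest_mid between -0.022 and 0.022 m and y of drift_grip in the frame of rest_mid between -0.006 and 0.006 m and z of drift_grip in the frame of rest_mid between -0.006 and 0.006 m and angle between the x axis of drift_grip and the x axis of rest_mid, either way round below 0.1 rad and x of drift_tip in the frame of rest_mid above 0.05 m and linear speed of each of clip, pin, drift below 0.02 m/s and angular speed of each of clip, pin, drift below 0.3 rad/s); the robot touches nothing.
It fails at once if the fingers pull or push the pin (contact force between the fingers and pin above 3 N).
It fails at once if a bystander is moved by more than 20 mm (distance of any of parts_box, mirror, dropper, bush, filter, clamp, grey_filter from where it was at the start of the episode above 0.02 m).
It also fails if it takes over 58 s, if anything falls off the work surface, if the arm or the gripper's body presses on something with over 40 N, if the wrist force passes 120 N, or if a joint passes its speed limit or range.

## Robot

A 6-joint arm with a two-finger parallel gripper is mounted at the origin on a cart in front of the work surface, level with it; the furniture and walls round the work are solid. World frame = base frame: x ahead of the robot, y to its left, z up, the work surface at z = 0. Lengths are in m, angles in degrees, forces in N, time in s.
With the tool pointing down it reaches from about 0.325 to 1 m from the base axis. Payload 5.1 kg.
Tool frame: the origin (TCP) lies midway between the tips of the shut fingers; the grasp point (between the pads) lies manip.pinch_z behind it (manip.pinch_z is the distance from the TCP to the grasp point, in m); z points along the fingers, x is the direction in which the jaws open and shut, and the axes are right-handed (so a half turn about z gives the same grasp; the last joint's range is limited). The gripper opens to 85 mm and grips with 20 to 120 N. Pads are 22 mm wide; open, the fingers measure 114 mm over their backs; the gripper's body (76 mm by 85 mm) begins 54 mm behind the grasp point. The pads swing forward as they close: fully open they stand 13 mm farther back than shut.
Start: joints at [-79.905, 7.093, 94.555, -0, 78.352, -4.733], TCP at [0.166, -0.628, 0.231] pointing down, gripper open.
Joint ranges: [-149.61, 149.61], [-58.7, 133.49], [1.44, 155.28], [-77.14, 257.14], [18.33, 153.61], [-166.67, 166.67]. Speed limits (degrees/s): [147.25, 147.25, 180, 180, 180, 180].

## Interface

Orientations are given as a 3x3 rotation matrix whose columns are the frame's x, y, z axes.
In Python, from cell import manip, vision gives the robot as it stands. The module is installed in compiled form; this text tells all that it offers.
- The arm moves only by the tool play_rows, never from a script. Its argument "increments" is one flat list of numbers, 7 for each row, row after row: the turn, a rotation vector about the world's x, y, z in rad, then the shift along the world's x, y, z in mm, then the opening, from 0 (shut) to 1 (fully open). A call has 1 to 20 rows; each row is the pose to reach, as a shift and turn from the pose commanded when the call began; what a row does not reach only later rows make up. A row lasts 1/12 s, in which the tool goes at most 41.7 mm and 7.16 degrees, less where a joint would pass 70% of its speed; a pose out of reach is approached as far as the arm can. A call with a gripper value outside its range is refused whole. The fingers move at their own pace and stop on an object; "force" is the grip in N (left out, the last holds). Time passes only in rows, so rows that repeat a pose let the fingers close. It gives the time, the measured TCP pose, the force and the opening at its end, in the units of the state.
- manip.get_state(): the state, without advancing time (a new reading comes with each control period).
- vision.read_camera(name): name is "scene" or "side" or "wrist"; returns a dict with "color" (480x640x3 uint8, red, green, blue), "fx", "fy", "cx", "cy" (pixels), "world_from_camera" (4x4, takes a point from camera to world coordinates); the wrist camera has in their place "mount" (4x4, takes a point from camera to tool coordinates, whose origin is the TCP and whose axes are the tool frame's). Camera axes: x right, y down, z forward; pixel columns grow to the right and rows downward; lengths in m; the calibration is good to about 2 mm. A picture is of the moment at which its call begins: read the wrist's pose just before it. There is no depth.
- manip.job_done(): hands the job in, once; it reports no verdict.
The state is a dict: "time_s": time; "q": joint angles; "joint_velocities": joint speeds; "effort": joint torques, N m; "tcp_pos": TCP position; "tool_rot": TCP orientation; "wrist_force": force on the tool from outside, world axes, zero at the start; "torque": the same for the moment, N m; "gripper_width": finger opening in m.
Only numpy, scipy, OpenCV 4.12 (cv2) and the standard library are available. Lean on these libraries where they do the work, as an engineer would, in place of code of your own. Each camera call takes 0.05 s, during which the arm holds its last target.

## Working session

There is one attempt and no reset: what is moved stays moved. The work goes in short steps, Python scripts to look and compute and a tool call to move; the robot and the scene stay as the last step left them, time stands still between calls to the robot, and variables do not carry over. Pictures are saved under pics/ and viewed, and the job is handed in when it is done.

Besides the shell and the picture viewer there is one more tool, called as name(argument=value, ...), one argument or row to a line, values as JSON. play_rows: Moves the arm, as the interface text tells. Its arguments: {"type":"object","properties":{"increments":{"type":"array"},"force":{"type":"number"}},"required":["increments"]}

```bash
mkdir -p pics; ls; python3 - <<'E'
from cell import manip, vision
import cv2
s=manip.get_state()
print({k:(v if not hasattr(v,'round') else v) for k,v in s.items()}, manip.pinch_z)
for n in ["scene","side","wrist"]:
    r=vision.read_camera(n)
    cv2.imwrite(f"pics/{n}0.png",r["color"][:,:,::-1])
    print(n,r["fx"],r["fy"],r["cx"],r["cy"],r.get("world_from_camera",r.get("mount")))
E
```

```text
pics
{'time_s': 0.0, 'q': array([-7.99041922e+01,  7.13333706e+00,  9.46340101e+01,  1.90746211e-04,
        7.83531817e+01, -4.73301621e+00]), 'joint_velocities': array([ 0.08643955, -0.00051176, -0.07522763, -0.06013011,  0.00171339,
       -0.00139041]), 'effort': array([-2.11998151e-03, -4.23617291e+01, -3.65453160e+01, -2.47766166e-04,
        7.02304824e-03,  5.55614733e-06]), 'tcp_pos': array([ 0.16621587, -0.62775025,  0.23005557]), 'tool_rot': array([[ 2.55931074e-01, -9.66694963e-01, -3.65543975e-04],
       [-9.66692760e-01, -2.55931274e-01,  2.07162290e-03],
       [-2.09618156e-03, -1.76823959e-04, -9.99997787e-01]]), 'wrist_force': array([ 0.29168995, -0.82775441,  0.36171492]), 'torque': array([-0.06146817, -0.0246696 ,  0.06778611]), 'gripper_width': 0.08554653385677856} 0.0187
scene 470.816031978871 470.816031978871 315.04527248112447 243.252203873812 [[-0.86121428 -0.27704225  0.42609571  0.1379958 ]
 [-0.50785279  0.43628277 -0.74279397  0.60613748]
 [ 0.0198871  -0.85609867 -0.51642963  0.561985  ]
 [ 0.          0.          0.          1.        ]]
side 573.0980943630501 573.0980943630501 327.05806694383455 229.88612161637502 [[-0.99831245  0.03462976 -0.04661578  0.57787483]
 [ 0.05636109  0.77116533 -0.6341352   0.58597587]
 [ 0.01398852 -0.63569238 -0.77181572  0.84858318]
 [ 0.          0.          0.          1.        ]]
wrist 410.8184338183381 410.8184338183381 319.83724290723876 233.14545200405058 [[ 9.99999929e-01 -2.75200110e-06 -3.76069574e-04  9.11212207e-04]
 [ 1.08820422e-04  9.59313694e-01  2.82342388e-01 -7.19488106e-02]
 [ 3.59991686e-04 -2.82342409e-01  9.59313627e-01 -1.42143106e-01]
 [ 0.00000000e+00  0.00000000e+00  0.00000000e+00  1.00000000e+00]]
```

View pics/scene0.png

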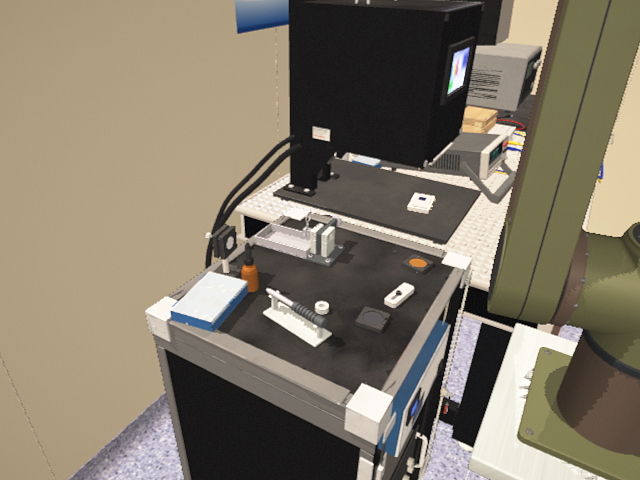

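View pics/side0.png

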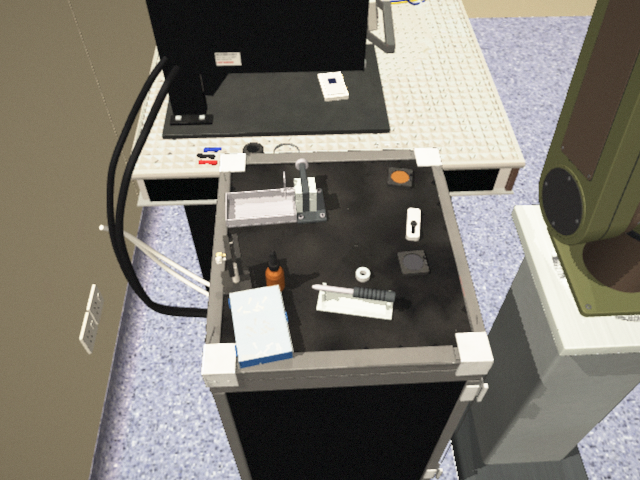

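View pics/wrist0.png

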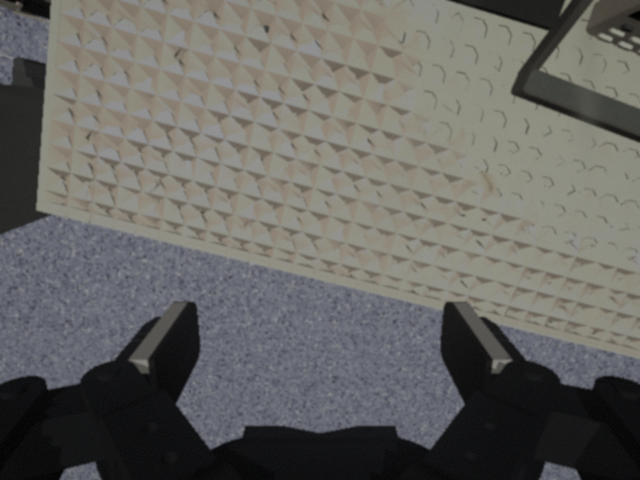

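```bash
cat > h.py <<'E'
import numpy as np, cv2
from cell import manip, vision
def cam(n):
    s=manip.get_state(); r=vision.read_camera(n)
    if n=="wrist":
        T=np.eye(4);T[:3,:3]=s["tool_rot"];T[:3,3]=s["tcp_pos"];r["world_from_camera"]=T@r["mount"]
    return r
def ray(r,u,v):
    T=r["world_from_camera"]; d=T[:3,:3]@np.array([(u-r["cx"])/r["fx"],(v-r["cy"])/r["fy"],1]); return T[:3,3],d
def onz(r,u,v,z):
    o,d=ray(r,u,v); return o+d*(z-o[2])/d[2]
def proj(r,p):
    T=np.linalg.inv(r["world_from_camera"]); c=T[:3,:3]@np.asarray(p)+T[:3,3]; return np.array([c[0]/c[2]*r["fx"]+r["cx"],c[1]/c[2]*r["fy"]+r["cy"]])
def tri(*obs):
    A=np.zeros((3,3));b=np.zeros(3)
    for r,u,v in obs:
        o,d=ray(r,u,v);d=d/np.linalg.norm(d);P=np.eye(3)-np.outer(d,d);A+=P;b+=P@o
    p=np.linalg.solve(A,b)
    return p,[np.round(proj(r,p)-[u,v],1) for r,u,v in obs]
def crop(r,x0,y0,x1,y1,k,f):
    cv2.imwrite(f,cv2.resize(r["color"][y0:y1,x0:x1,::-1],None,fx=k,fy=k,interpolation=cv2.INTER_CUBIC))
E
python3 - <<'E'
from h import *
r=cam("side"); crop(r,215,145,345,235,6,"pics/s1.png"); crop(r,300,250,410,330,7,"pics/s2.png")
r=cam("scene"); crop(r,235,205,355,275,6,"pics/c1.png"); crop(r,255,270,345,350,7,"pics/c2.png")
E
```

```text
(no output)
```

View pics/s1.png

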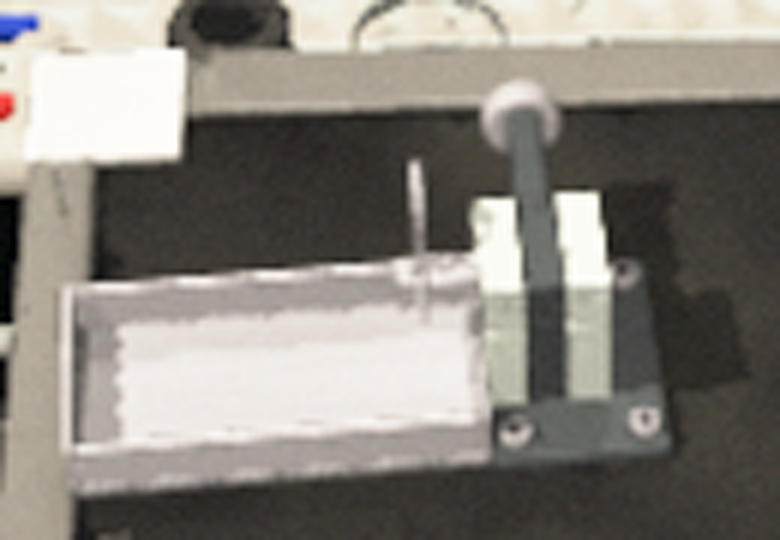

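View pics/s2.png

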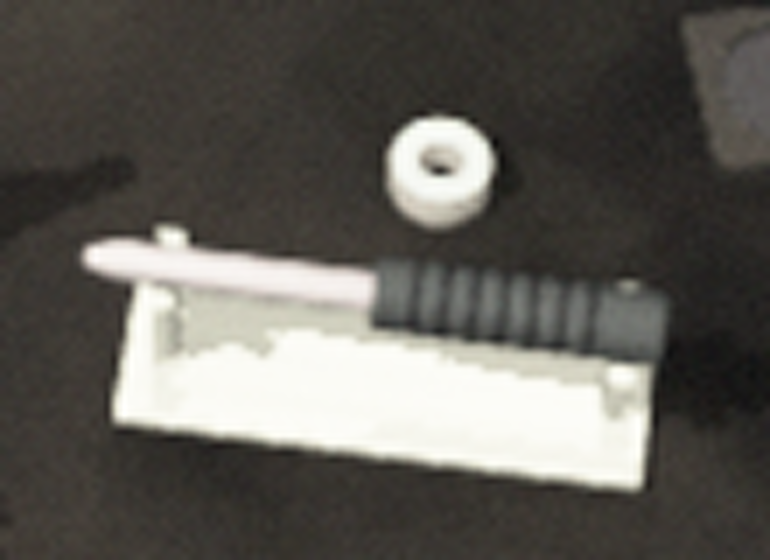

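View pics/c1.png

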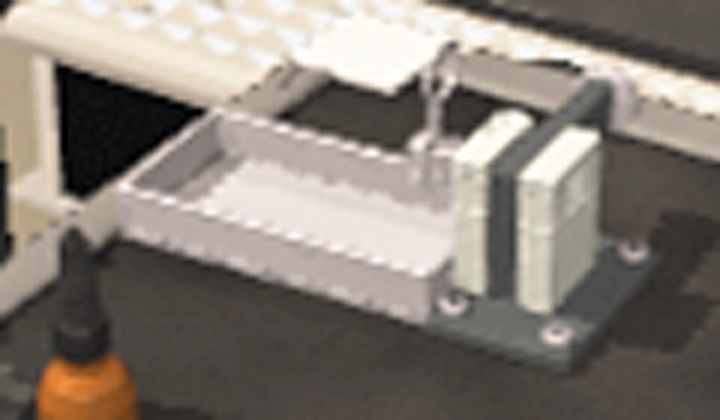

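View pics/c2.png

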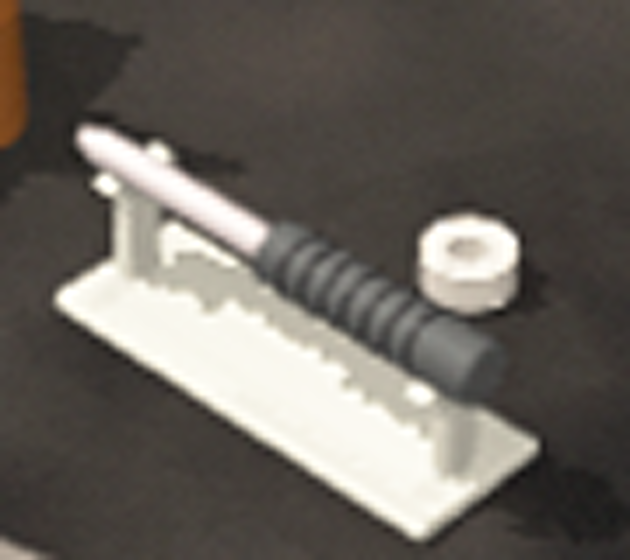

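```bash
python3 - <<'E'
from h import *
a=cam("side"); b=cam("scene")
S1=lambda x,y:(215+x/6,145+y/6); S2=lambda x,y:(300+x/7,250+y/7); C1=lambda x,y:(235+x/6,205+y/6); C2=lambda x,y:(255+x/7,270+y/7)
for n,p,z in [("tray fl bot",(75,495),0),("base fr bot",(672,452),0.0),("base br top",(648,262),.008),("base fr top",(668,440),.008),("base fl",(492,462),0),("tray top nearleft",(68,450),.025),("tray top farleft",(65,285),.025),("block nr top",(608,290),.064),("block nl top",(485,290),.064),("blk fr top",(597,192),.064)]:
    print(n,onz(a,*S1(*p),z).round(4))
print("clip ring top",tri((a,*S1(414,162)),(b,*C1(440,50))))
print("tip",tri((a,*S2(85,256)),(b,*C2(85,135))))
print("hand-end",tri((a,*S2(665,325)),(b,*C2(480,360))))
print("hand-front",tri((a,*S2(375,295)),(b,*C2(268,247))))
for n,p,z in [("restfl",(115,425),0),("restfr",(642,490),0)]: print(n,onz(a,*S2(*p),z).round(4))
E
```

```text
tray fl bot [ 0.7172 -0.1257  0.    ]
base fr bot [ 0.5254 -0.1353  0.    ]
base br top [ 0.5292 -0.2127  0.008 ]
base fr top [ 0.5269 -0.1336  0.008 ]
base fl [ 0.5837 -0.1336  0.    ]
tray top nearleft [ 0.7162 -0.1233  0.025 ]
tray top farleft [ 0.7211 -0.1944  0.025 ]
block nr top [ 0.5455 -0.148   0.064 ]
block nl top [ 0.5838 -0.1497  0.064 ]
blk fr top [ 0.5472 -0.191   0.064 ]
clip ring top (array([ 0.60549013, -0.1794658 ,  0.08843477]), [array([-0.5,  1.1]), array([ 0.7, -0.7])])
tip (array([0.56102525, 0.04293353, 0.03850632]), [array([ 0.1, -0.2]), array([-0.2,  0.2])])
hand-end (array([0.4243376 , 0.07316232, 0.04499745]), [array([ 0.1, -0.3]), array([-0.3,  0.2])])
hand-front (array([0.49236348, 0.06003813, 0.04194603]), [array([ 0., -0.]), array([-0.,  0.])])
restfl [0.555  0.0676 0.    ]
restfr [0.4279 0.092  0.    ]
```

```bash
python3 - <<'E'
from h import *
a=cam("side"); b=cam("scene")
print(tri((a,367,68),(b,427,165)))
print(tri((a,158,55),(b,290,138)))
print(tri((a,197,118),(b,295,190)))
print("dropper top",tri((a,274,258),(b,249,245)), onz(a,275,288,0.0))
print("mirror",onz(a,230,240,.1), onz(a,230,280,.0),onz(b,228,268,0))
E
```

```text
(array([ 0.42911505, -0.4065385 ,  0.15965571]), [array([ 0.7, -1.3]), array([-1. ,  0.9])])
(array([ 0.87946221, -0.52944686,  0.11099011]), [array([-0.8,  2. ]), array([ 1.1, -1.2])])
(array([ 0.80694795, -0.44768148, -0.00475953]), [array([-1.4,  3.4]), array([ 2. , -2.1])])
dropper top (array([0.62028588, 0.02031321, 0.0997212 ]), [array([ 1.1, -2.8]), array([-2. ,  1.8])]) [0.62608046 0.01752697 0.        ]
mirror [ 0.69517179 -0.01455709  0.1       ] [ 0.70620295 -0.00333442  0.        ] [ 0.70559968 -0.01637401  0.        ]
```

play_rows(
  increments=[0,0,0.07,4,40,5,1,0,0,0.14,8,80,10,1,0,0,0.21,12,120,15,1,0,0,0.28,15,160,20,1,0,0,0.35,18,200,25,1,0,0,0.42,22,240,30,1,0,0,0.49,28,275,35,1,0,0,0.56,50,305,40,1,0,0,0.63,76,336,45,1,0,0,0.7,102,367,50,1,0,0,0.77,128,398,55,1,0,0,0.84,154,429,60,1,0,0,0.91,180,458,65,1,0,0,0.98,210,480,70,1,0,0,1.05,245,500,75,1,0,0,1.12,280,518,80,1,0,0,1.19,315,536,80,1,0,0,1.26,350,554,80,1,0,0,1.31,380,568,80,1,0,0,1.36,404,578,80,1],
)

```text
time_s: 2.12
tcp_pos: [0.5723, -0.0485, 0.311]
tool_rot: [[0.999, 0.052, 0.0], [0.052, -0.999, 0.0], [0.0, -0.0, -1.0]]
wrist_force: [0.4, -0.4, 0.3]
gripper_width: 0.0855
```

```bash
python3 - <<'E'
from h import *
s=manip.get_state(); print(s["time_s"],s["tcp_pos"],s["q"],s["wrist_force"],s["joint_velocities"])
import pickle
r=cam("wrist"); pickle.dump(r,open("w1.pkl","wb")); cv2.imwrite("pics/w1.png",r["color"][:,:,::-1])
E
```

```text
2.1167 [ 0.57227682 -0.04852502  0.31104439] [-1.02098271e+01 -4.62379490e+00  9.88609807e+01  1.69867528e-02
  8.57640723e+01 -1.32131662e+01] [ 0.38017255 -0.35477173  0.32319062] [ 16.4886217   34.80933915 -32.29844619  -0.7581641   -2.26161086
 -17.05468329]
```

View pics/w1.png

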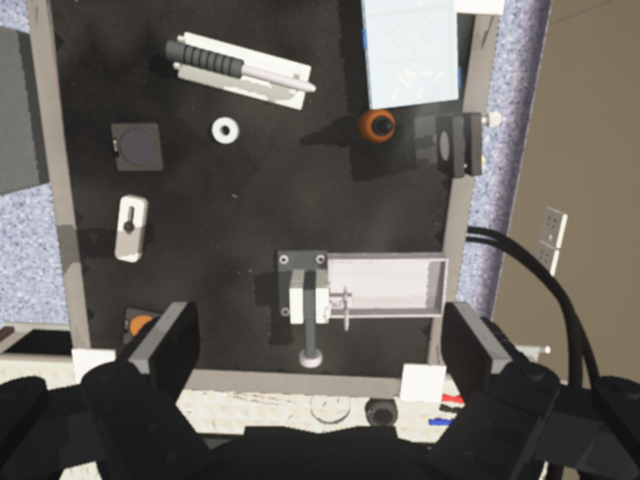

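```bash
python3 - <<'E'
from h import *
s=manip.get_state(); print(s["time_s"],s["tcp_pos"],s["joint_velocities"])
import pickle
cam("wrist");r=cam("wrist"); pickle.dump(r,open("w1.pkl","wb"))
s=manip.get_state(); print(s["time_s"],s["tcp_pos"],s["joint_velocities"])
crop(r,260,235,460,375,4,"pics/w1a.png"); crop(r,150,25,330,145,4,"pics/w1b.png")
E
```

```text
2.1667 [ 0.57473987 -0.04751623  0.31030754] [-2.22937733 -4.27081755  4.93317849 -1.6123393   3.15079125  2.7780451 ]
2.2667 [ 0.57121744 -0.04947001  0.31053406] [-1.59070917 -2.61641795  1.93366924 -0.24726222  0.55363712  0.20424671]
```

View pics/w1a.png

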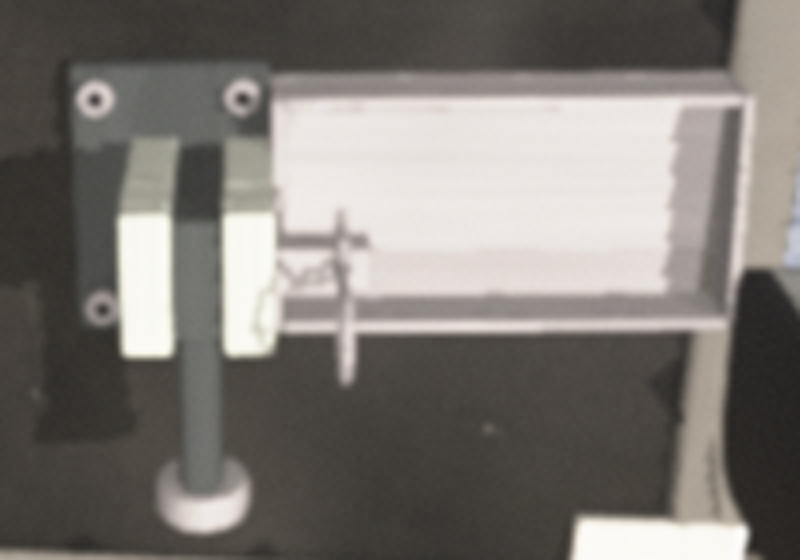

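View pics/w1b.png

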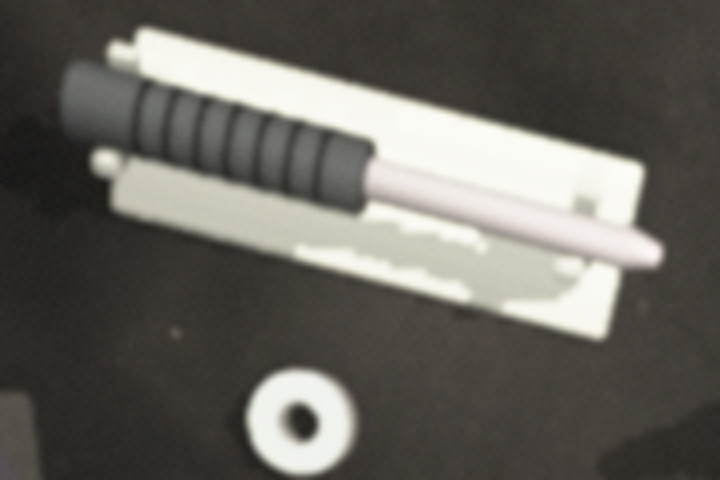

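```bash
python3 - <<'E'
from h import *
import pickle
r=pickle.load(open("w1.pkl","rb")); print(r["world_from_camera"][:3,3])
a=cam("side"); b=cam("scene")
S1=lambda x,y:(215+x/6,145+y/6); C1=lambda x,y:(235+x/6,205+y/6); S2=lambda x,y:(300+x/7,250+y/7); C2=lambda x,y:(255+x/7,270+y/7)
A=lambda x,y:(260+x/4,235+y/4); B=lambda x,y:(150+x/4,25+y/4)
for n,p,z in [("blk +y-x",(119,212),.064),("blk +y+x",(276,212),.064),("blk -y-x",(120,357),.064),("blk -y+x",(275,356),.064),("base",(72,63),.008),("base",(270,63),.008),("tray+y+x",(750,97),.025),("tray -y+x",(728,330),.025),("tray +y -x",(272,78),.025),("ring farend z83",(347,385),.0835),("ring far z92",(347,385),.092),("ring near",(342,262),.08)]:
    print(n,onz(r,*A(*p),z).round(4))
print("block +y-x tri",tri((r,*A(119,212)),(a,*S1(608,290)),(b,*C1(520,163))))
print("ringtop tri",tri((r,*A(347,384)),(a,*S1(414,160)),(b,*C1(440,46))))
for n,p,z in [("hand back",(67,100),.04),("hand front",(370,175),.04),("tip",(662,255),.04),("pl",(138,28),.006),("pl",(643,163),.006),("pl",(602,337),.006),("pl",(112,210),.006)]:
    print(n,onz(r,*B(*p),z).round(4))
print("tip",tri((r,*B(662,255)),(a,*S2(85,256)),(b,*C2(85,135))))
print("hf",tri((r,*B(370,177)),(a,*S2(375,295)),(b,*C2(268,247))))
E
```

```text
[0.56937889 0.02210849 0.45244177]
blk +y-x [ 0.547  -0.1518  0.064 ]
blk +y+x [ 0.5872 -0.1497  0.064 ]
blk -y-x [ 0.5486 -0.1932  0.064 ]
blk -y+x [ 0.5894 -0.1908  0.064 ]
base [ 0.529  -0.1314  0.008 ]
base [ 0.5854 -0.1285  0.008 ]
tray+y+x [ 0.7177 -0.1258  0.025 ]
tray -y+x [ 0.7213 -0.197   0.025 ]
tray +y -x [ 0.5856 -0.1271  0.025 ]
ring farend z83 [ 0.6069 -0.1873  0.0835]
ring far z92 [ 0.606  -0.1824  0.092 ]
ring near [ 0.6036 -0.1552  0.08  ]
block +y-x tri (array([ 0.54833378, -0.14274265,  0.07407738]), [array([ 0.9, -4.2]), array([-1.4, -1.6]), array([1.6, 0.2])])
ringtop tri (array([ 0.60636264, -0.18265661,  0.08809135]), [array([ 0.1, -1.6]), array([-0.9,  0.4]), array([ 1.1, -0.6])])
hand back [0.4246 0.0704 0.04  ]
hand front [0.4946 0.0578 0.04  ]
tip [0.5637 0.0436 0.04  ]
pl [0.4311 0.0918 0.006 ]
pl [0.5574 0.0671 0.006 ]
pl [0.5486 0.0245 0.006 ]
pl [0.4227 0.049  0.006 ]
tip (array([0.56197438, 0.04312195, 0.03841015]), [array([-1.8,  0.6]), array([-0.5, -0.1]), array([-0.6,  0.1])])
hf (array([0.49345123, 0.05781192, 0.03938929]), [array([-1.1, -0.5]), array([-0.8, -0.3]), array([0.1, 0.3])])
```

play_rows(
  increments=[0,0,0,12,-35,-10,1,0,0,0,24,-70,-20,1,0,0,0,36,-100,-45,1,0,0,0,36,-120,-75,1,0,0,0,36,-120,-110,1,0,0,0,36,-120,-140,0.7,0,0,0,36,-120,-150,0.6,0,0,0,36,-120,-150,0.6,0,0,0,36,-120,-150,0.6,0,0,0,36,-120,-150,0.6],
)

```text
time_s: 3.2
tcp_pos: [0.6076, -0.1709, 0.1647]
tool_rot: [[0.999, 0.048, 0.005], [0.048, -0.999, -0.002], [0.005, 0.002, -1.0]]
wrist_force: [0.4, -0.4, 0.9]
gripper_width: 0.0514
```

```bash
python3 - <<'E'
from h import *
import pickle
r=cam("wrist"); pickle.dump(r,open("w2.pkl","wb"))
s=manip.get_state(); print(s["time_s"],s["tcp_pos"],s["joint_velocities"].round(1))
cv2.imwrite("pics/w2.png",r["color"][:,:,::-1])
E
```

```text
3.25 [ 0.60786193 -0.17082328  0.16493462] [ 0.2  0.2 -0.1  0.  -0.2  0.1]
```

View pics/w2.png

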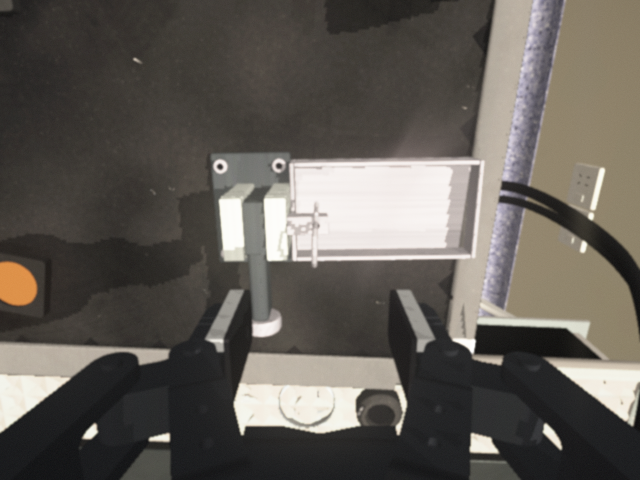

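```bash
python3 - <<'E'
from h import *
import pickle
r=pickle.load(open("w2.pkl","rb"))
crop(r,200,140,360,350,3.8,"pics/w2a.png")
for z in (.075,.0835,.09): print(z,onz(r,316,203,z).round(4),onz(r,315.5,266,z).round(4))
for u,v in [(221,194),(290,184),(221,258),(290,261)]: print(onz(r,u,v,.064).round(4))
s=manip.get_state(); print(s["tcp_pos"],s["tool_rot"].round(4))
E
```

```text
0.075 [ 0.6052 -0.1503  0.075 ] [ 0.6066 -0.189   0.075 ]
0.0835 [ 0.6051 -0.1484  0.0835] [ 0.6065 -0.1857  0.0835]
0.09 [ 0.6051 -0.147   0.09  ] [ 0.6064 -0.1832  0.09  ]
[ 0.5482 -0.1498  0.064 ]
[ 0.5892 -0.1419  0.064 ]
[ 0.5473 -0.1906  0.064 ]
[ 0.5906 -0.1906  0.064 ]
[ 0.60786193 -0.17082328  0.16493462] [[ 0.9988  0.0481  0.0051]
 [ 0.0481 -0.9988 -0.0019]
 [ 0.005   0.0022 -1.    ]]
```

View pics/w2a.png

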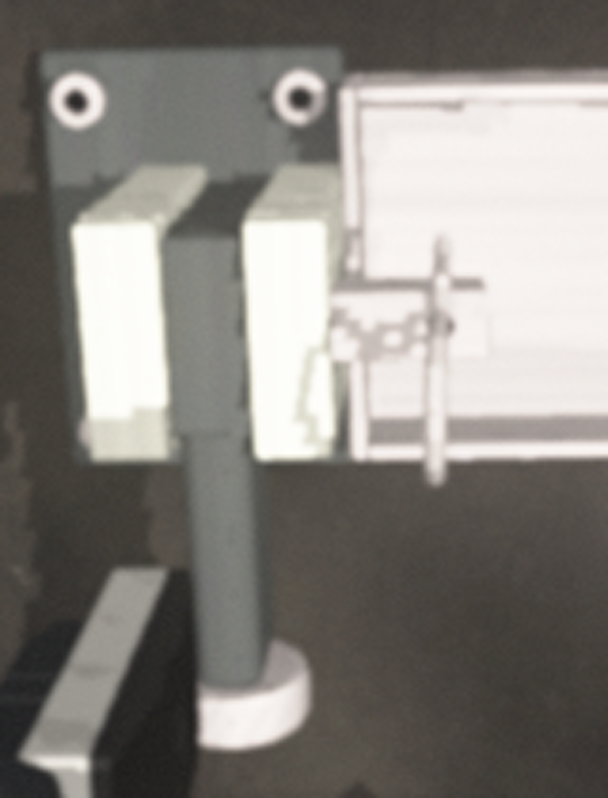

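play_rows(
  increments=[0,0,0,-2,1,-30,0.6,0,0,0,-2,1,-60,0.6,0,0,0,-2,1,-85,0.6,0,0,0,-2,1,-95,0.6,0,0,0,-2,1,-95,0.4,0,0,0,-2,1,-95,0,0,0,0,-2,1,-95,0,0,0,0,-2,1,-95,0,0,0,0,-2,1,-95,0,0,0,0,-2,1,-95,0,0,0,0,-2,1,-95,0],
  force=40,
)

```text
time_s: 4.17
tcp_pos: [0.6056, -0.1697, 0.0681]
tool_rot: [[0.999, 0.048, 0.003], [0.048, -0.999, -0.001], [0.003, 0.001, -1.0]]
wrist_force: [1.5, -0.4, 4.1]
gripper_width: 0.0016
```

```bash
python3 - <<'E'
from h import *
s=manip.get_state(); print(s["time_s"],s["tcp_pos"],s["gripper_width"],s["wrist_force"])
r=cam("wrist"); cv2.imwrite("pics/w3.png",r["color"][:,:,::-1])
a=cam("side"); crop(a,215,100,345,235,5,"pics/s3.png")
E
```

```text
4.1667 [ 0.60562221 -0.16973397  0.06808695] 0.0015993790233437663 [ 1.48563773 -0.44538358  4.11271796]
```

View pics/w3.png

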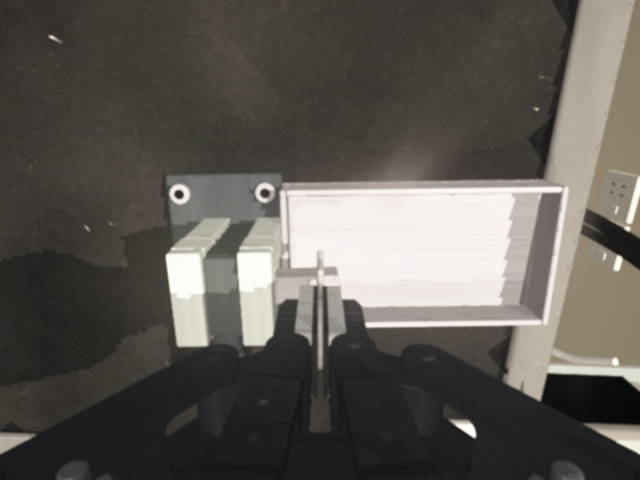

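View pics/s3.png

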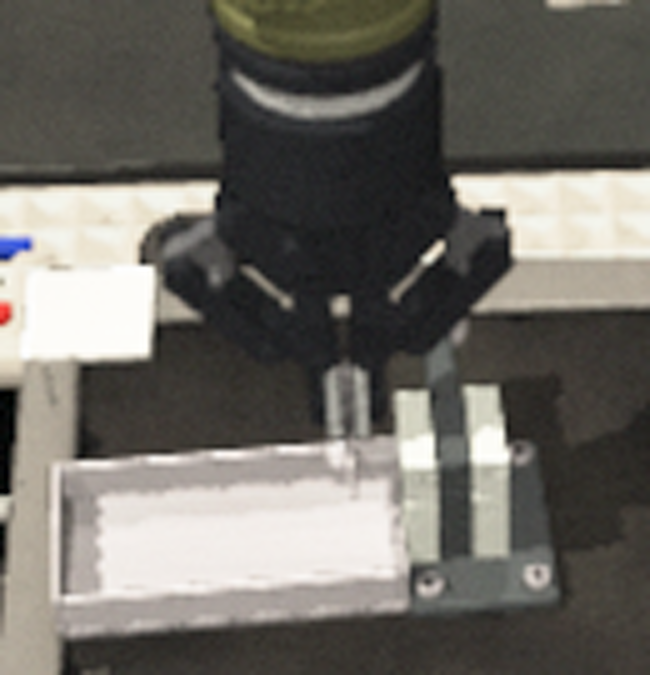

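play_rows(
  increments=[0,0,0,0,0,6,0,0,0,0,0,0,14,0,0,0,0,0,0,24,0,0,0,0,0,0,36,0,0,0,0,0,0,48,0,0,0,0,0,0,58,0,0,0,0,0,0,60,0,0,0,0,0,0,60,0],
)

```text
time_s: 4.93
tcp_pos: [0.6052, -0.1696, 0.1283]
tool_rot: [[0.999, 0.048, 0.003], [0.048, -0.999, -0.001], [0.003, 0.001, -1.0]]
wrist_force: [-0.4, -0.0, 0.2]
gripper_width: 0.0018
```

```bash
python3 - <<'E'
from h import *
s=manip.get_state(); print(s["time_s"],s["tcp_pos"],s["gripper_width"],s["wrist_force"])
a=cam("side"); crop(a,215,80,345,235,4,"pics/s4.png")
b=cam("scene"); crop(b,235,170,365,275,5,"pics/c4.png")
E
```

```text
4.9333 [ 0.60520769 -0.16958056  0.12830393] 0.0017780888529130524 [-0.42434607 -0.02925852  0.15806485]
```

View pics/s4.png

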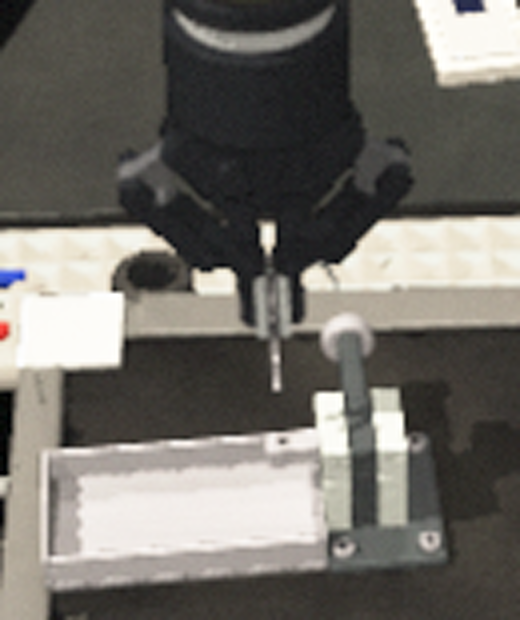

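View pics/c4.png

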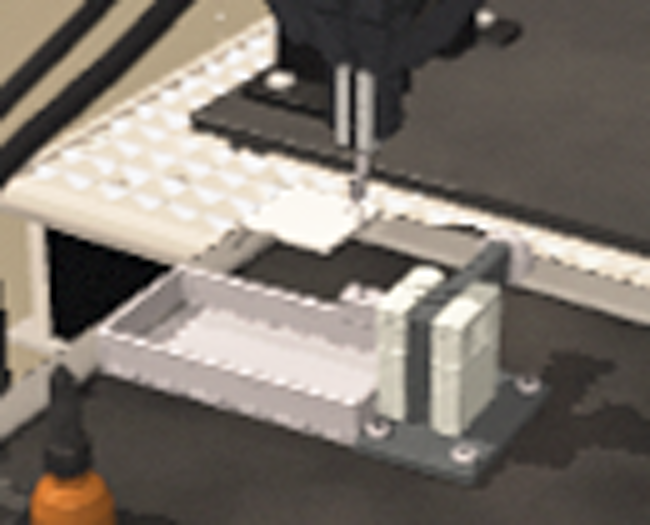

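play_rows(
  increments=[0,0,0,25,1,0,0,0,0,0,50,3,0,0,0,0,0,67,4,-10,0,0,0,0,67,4,-35,0,0,0,0,67,4,-60,0,0,0,0,67,4,-78,0,0,0,0,67,4,-85,0,0,0,0,67,4,-85,0,0,0,0,67,4,-85,0.3,0,0,0,67,4,-85,0.4,0,0,0,67,4,-85,0.4,0,0,0,67,4,-85,0.4,0,0,0,67,4,-65,0.4,0,0,0,67,4,-35,0.4,0,0,0,67,4,0,0.4,0,0,0,67,4,20,0.4,0,0,0,67,4,20,0.4],
)

```text
time_s: 6.45
tcp_pos: [0.6749, -0.1665, 0.1543]
tool_rot: [[0.999, 0.048, 0.011], [0.048, -0.999, -0.004], [0.011, 0.004, -1.0]]
wrist_force: [0.4, -0.5, 1.6]
gripper_width: 0.0343
```

```bash
python3 - <<'E'
from h import *
s=manip.get_state(); print(s["time_s"],s["tcp_pos"],s["gripper_width"],s["wrist_force"])
a=cam("side"); crop(a,215,80,345,235,4,"pics/s5.png")
b=cam("scene"); crop(b,235,170,365,275,5,"pics/c5.png")
E
```

```text
6.45 [ 0.67490755 -0.16650863  0.15428742] 0.03430657242313035 [ 0.37779448 -0.52325074  1.61875362]
```

View pics/s5.png

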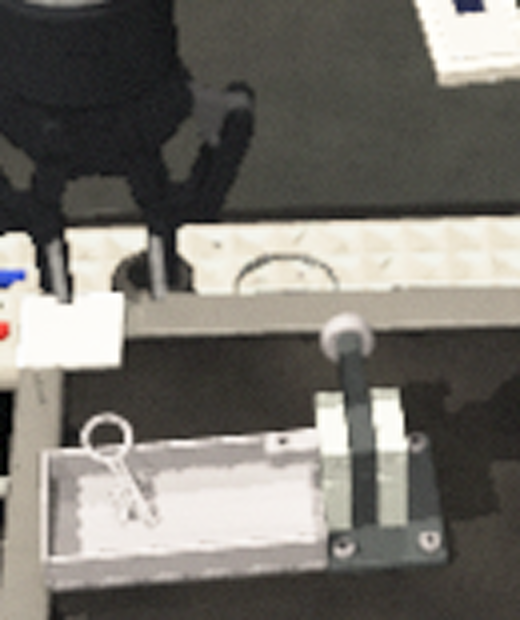

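View pics/c5.png

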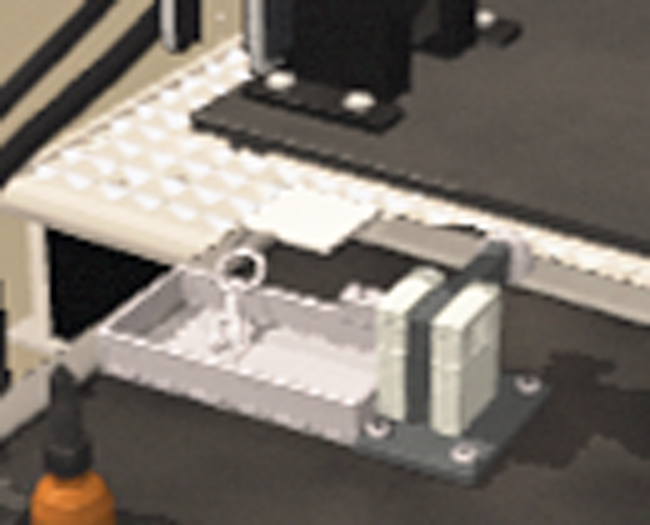

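```bash
cat >> h.py <<'E'
C0=np.array([.568,-.1714,0]); YB=np.deg2rad(2.9)
RB=np.array([[np.cos(YB),-np.sin(YB),0],[np.sin(YB),np.cos(YB),0],[0,0,1]])
def tob(p): return RB.T@(np.asarray(p)-C0)
def frb(p): return RB@np.asarray(p)+C0
E
python3 - <<'E'
from h import *
a=cam("side");b=cam("scene"); crop(a,215,80,345,235,4,"pics/s6.png")
p,e=tri((a,241.5,189),(b,283,223.4)); print(p,tob(p),e)
p,e=tri((a,215+152/4,80+522/4),(b,235+232/5,170+355/5)); print(p,tob(p),e)
E
```

```text
[ 0.6906607  -0.20240694  0.02563186] [ 0.12093488 -0.037173    0.02563186] [array([ 0.1, -0.2]), array([-0.1,  0.1])]
[ 0.66909738 -0.1635704   0.00396265] [0.10136404 0.00270476 0.00396265] [array([-0.,  0.]), array([ 0., -0.])]
```

View pics/s6.png

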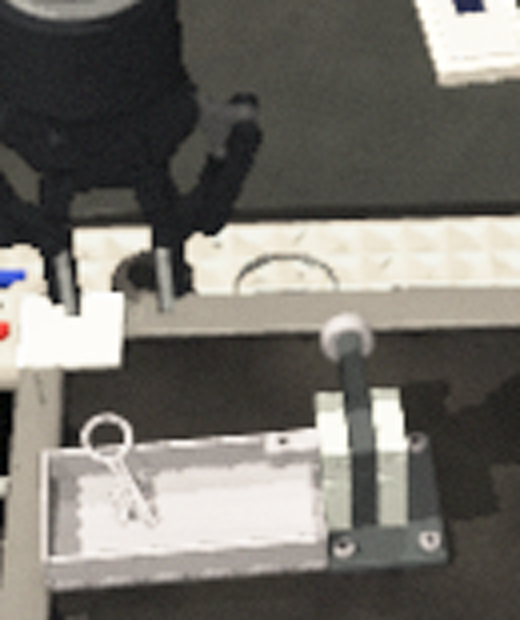

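play_rows(
  increments=[0,0,-0.12,-8,10,14,0.6,0,0,-0.24,-20,24,14,0.6,0,0,-0.36,-34,40,14,0.6,0,0,-0.48,-48,56,14,0.6,0,0,-0.6,-62,72,14,0.6,0,0,-0.72,-76,88,14,0.6,0,0,-0.84,-90,104,14,0.6,0,0,-0.96,-104,120,14,0.6,0,0,-1.08,-118,136,14,0.6,0,0,-1.2,-132,152,14,0.6,0,0,-1.32,-146,168,14,0.6,0,0,-1.44,-160,184,14,0.6,0,0,-1.56,-174,200,14,0.6,0,0,-1.68,-187,214,14,0.6,0,0,-1.77,-197,224,14,0.6,0,0,-1.812,-201,227,14,0.6,0,0,-1.812,-201,227,14,0.6,0,0,-1.812,-201,227,14,0.6],
)

```text
time_s: 8.15
tcp_pos: [0.4694, 0.0617, 0.1588]
tool_rot: [[-0.19, -0.982, -0.002], [-0.982, 0.19, -0.0], [0.001, 0.002, -1.0]]
wrist_force: [-0.4, 0.4, 0.7]
gripper_width: 0.051
```

```bash
python3 - <<'E'
from h import *
import pickle
cam("side")
r=cam("wrist"); pickle.dump(r,open("w4.pkl","wb"))
s=manip.get_state(); print(s["time_s"],s["tcp_pos"],s["tool_rot"].round(4),s["joint_velocities"].round(1))
cv2.imwrite("pics/w4.png",r["color"][:,:,::-1])
E
```

```text
8.25 [0.47014656 0.0613347  0.1594741 ] [[-1.915e-01 -9.815e-01 -1.400e-03]
 [-9.815e-01  1.915e-01 -2.000e-04]
 [ 4.000e-04  1.400e-03 -1.000e+00]] [-0.2 -0.1 -0.5  0.1  0.2  0.5]
```

View pics/w4.png

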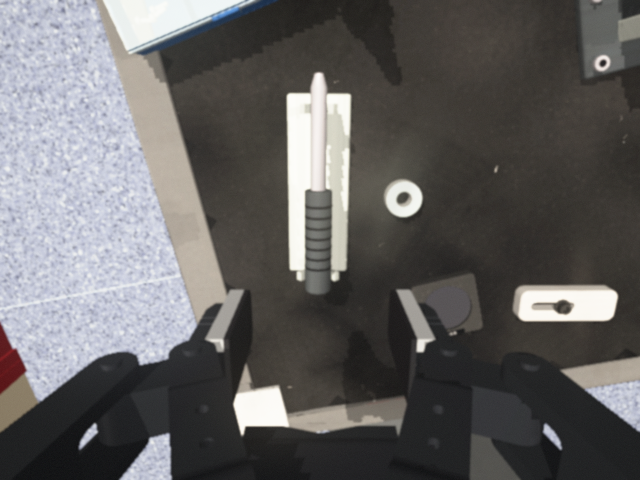

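```bash
python3 - <<'E'
from h import *
import pickle
r=pickle.load(open("w4.pkl","rb"))
crop(r,260,60,380,310,3.2,"pics/w4a.png")
g=cv2.cvtColor(r["color"],cv2.COLOR_RGB2GRAY).astype(int)
for row in (110,150,170,200,225,250,280): print(row,g[row,285:352:2])
t=onz(r,319,73,.04);f=onz(r,318,191,.04);k=onz(r,318,293,.04)
print(t,f,k,[np.linalg.norm(t-f),np.linalg.norm(f-k)])
for p in (t,f,k): print(tob(p)) 
print(np.degrees(np.arctan2(*(t-k)[1::-1])))
u=(t-k)/np.linalg.norm(t-k); print("grip",t-.095*u,f-.025*u,k+.045*u)
E
```

```text
110 [ 70 211 249 249 249 249 247 246 242 238 213 207 193 202 231 241 243 241
 232 215 175 196 241 243 230 210 231 249 251 249 249 250 229 100]
150 [ 69 158 249 252 252 252 251 250 250 250 252 252 249 224 233 243 242 235
 223 200 184 241 223 212 214 213 211 209 210 215 243 246 170  68]
170 [ 75 141 246 252 252 252 251 250 250 250 251 252 250 224 234 242 239 232
 218 191 193 249 230 215 214 212 210 210 213 240 249 240 130  87]
200 [ 72  94 230 248 248 249 248 249 250 248 149 106 113 118 121 124 124 123
 117 113 109 102  91 121 204 210 209 205 215 245 249 216  98  87]
225 [ 67  84 222 248 248 249 249 250 250 248 130 100 114 118 123 125 122 119
 113 110 105  95  84 123 203 209 207 205 205 205 197 134  70  72]
250 [ 69  73 183 246 248 249 249 249 250 248 163  87  82  78  74  72  73  68
  67  68  68  67  69 148 204 207 206 202 203 204 186  99  58  59]
280 [ 65  64  66  70  70  70 114 170 166 117  88 100 112 120 120 117 115 112
 101  95  87  76  65  95 181 173 115  57  40  37  36  41  41  46]
[0.56250081 0.04321803 0.04      ] [0.49294077 0.05745487 0.04      ] [0.42271964 0.07121555 0.04      ] [np.float64(0.071002019280905), np.float64(0.07155671500260147)]
[0.00536601 0.2146214  0.04      ]
[-0.06338466  0.23235926  0.04      ]
[-0.13281967  0.24965501  0.04      ]
-11.326204972408224
grip [0.46935094 0.06187552 0.04      ] [0.46842765 0.06236474 0.04      ] [0.46684326 0.06237779 0.04      ]
```

View pics/w4a.png

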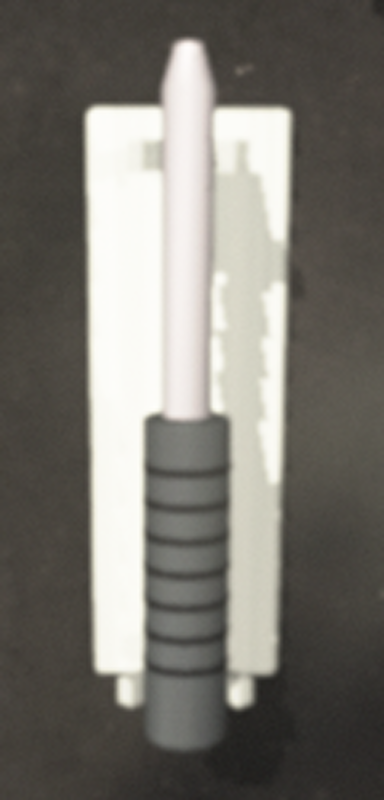

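play_rows(
  increments=[0,0,0,-1,1,-35,0.6,0,0,0,-1,1,-70,0.6,0,0,0,-1,1,-105,0.6,0,0,0,-1,1,-128,0.6,0,0,0,-1,1,-138,0.6,0,0,0,-1,1,-138,0.6,0,0,0,-1,1,-138,0.3,0,0,0,-1,1,-138,0.1,0,0,0,-1,1,-138,0,0,0,0,-1,1,-138,0,0,0,0,-1,1,-138,0,0,0,0,-1,1,-138,0],
  force=60,
)

```text
time_s: 9.25
tcp_pos: [0.4714, 0.0626, 0.0246]
tool_rot: [[-0.192, -0.981, 0.005], [-0.981, 0.192, -0.0], [-0.001, -0.004, -1.0]]
wrist_force: [-0.0, -0.2, 6.0]
gripper_width: 0.0157
```

```bash
python3 - <<'E'
from h import *
import pickle
s=manip.get_state(); print(s["time_s"],s["tcp_pos"],s["tool_rot"].round(4),s["gripper_width"],s["wrist_force"],s["joint_velocities"].round(1))
r=cam("wrist"); pickle.dump(r,open("w5.pkl","wb"))
cv2.imwrite("pics/w5.png",r["color"][:,:,::-1])
E
```

```text
9.25 [0.47135576 0.06258604 0.02458523] [[-1.920e-01 -9.814e-01  4.500e-03]
 [-9.814e-01  1.920e-01 -2.000e-04]
 [-7.000e-04 -4.500e-03 -1.000e+00]] 0.015733155901348102 [-5.90437253e-03 -2.40966035e-01  5.97555227e+00] [ 0.  -0.1  0.   0.  -0.   0. ]
```

View pics/w5.png

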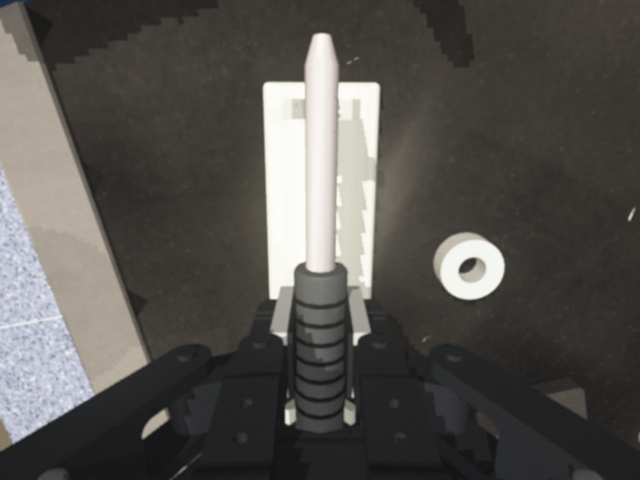

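play_rows(
  increments=[0,0,0,0,0,10,0,0,0,0,0,0,30,0,0,0,0,0,0,60,0,0,0,0.03,-5,-20,85,0,0,0,0.07,-10,-55,90,0,0,0,0.11,-16,-90,90,0,0,0,0.15,-22,-125,90,0,0,0,0.19,-28,-160,90,0,0,0,0.22,-33,-195,90,0,0,0,0.244,-37,-225,90,0,0,0,0.244,-39,-238,80,0,0,0,0.244,-39,-241,60,0,0,0,0.244,-39,-241,35,0,0,0,0.244,-39,-241,20,0,0,0,0.244,-39,-241,14,0,0,0,0.244,-39,-241,14,0,0,0,0.244,-39,-241,14,0],
)

```text
time_s: 10.72
tcp_pos: [0.4305, -0.1783, 0.0369]
tool_rot: [[0.051, -0.999, 0.0], [-0.999, -0.051, -0.0], [0.0, -0.0, -1.0]]
wrist_force: [0.0, -0.7, -0.7]
gripper_width: 0.0159
```

```bash
python3 - <<'E'
from h import *
import pickle
cam("side")
r=cam("wrist"); pickle.dump(r,open("w6.pkl","wb"))
s=manip.get_state(); print(s["time_s"],s["tcp_pos"],tob(s["tcp_pos"]),s["tool_rot"].round(4),s["gripper_width"],s["wrist_force"],s["joint_velocities"].round(1))
cv2.imwrite("pics/w6.png",r["color"][:,:,::-1])
a=cam("side"); b=cam("scene"); pickle.dump((a,b),open("sb6.pkl","wb"))
crop(a,260,145,400,235,5.6,"pics/s6b.png"); crop(b,285,205,405,285,6,"pics/c6b.png")
E
```

```text
10.8167 [ 0.43138364 -0.17874627  0.03788011] [-0.13681307 -0.00042504  0.03788011] [[ 0.0512 -0.9987  0.0023]
 [-0.9987 -0.0512 -0.0013]
 [ 0.0014 -0.0022 -1.    ]] 0.01600449395825866 [ 0.51821793 -0.61672576 -1.66846534] [-0.1 -0.2 -0.1  0.  -0.1 -0. ]
```

View pics/w6.png

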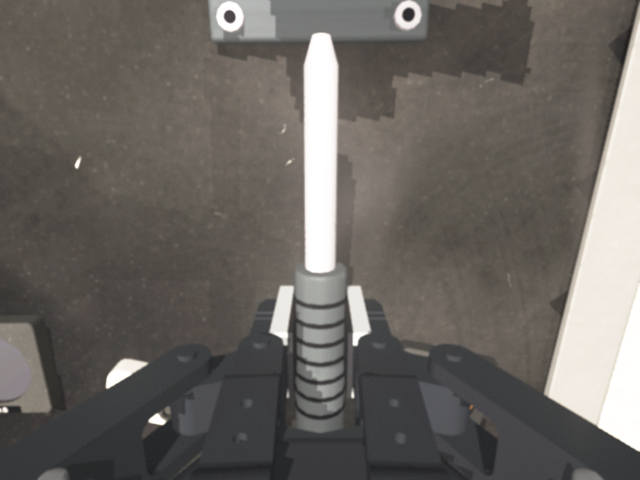

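View pics/s6b.png

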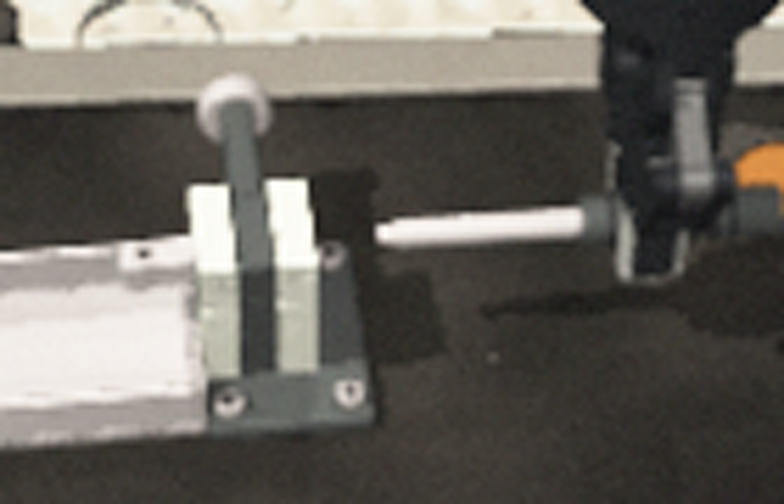

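View pics/c6b.png

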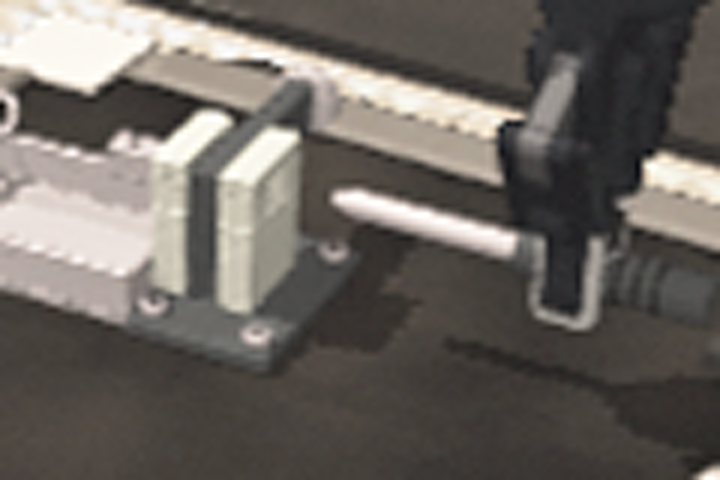

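```bash
python3 - <<'E'
from h import *
import pickle
r=pickle.load(open("w6.pkl","rb"));a,b=pickle.load(open("sb6.pkl","rb"))
S=lambda x,y:(260+x/5.6,145+y/5.6); C=lambda x,y:(285+x/6,205+y/6)
for n,o in [("tip sb",((a,*S(380,234)),(b,*C(333,197)))),("tip swb",((a,*S(380,234)),(b,*C(333,197)),(r,321,36))),("hf sb",((a,*S(584,222)),(b,*C(520,247)))),("hf w",((a,*S(584,222)),(r,320.5,267))),("tip sw",((a,*S(380,234)),(r,321,36)))]:
    p,e=tri(*o); print(n,p.round(4),tob(p).round(4),e)
# reference: block top corner +y -x , should be bracket (-.02,.02,.064)
for n,o in [("blk",((a,*S(320,270)),(b,*C(222,182)))),("blk+x",((a,*S(200,272)),(b,*C(150,160)))),("blk -x low",((a,*S(318,372)),(b,*C(222,312))))]:
    p,e=tri(*o); print(n,p.round(4),tob(p).round(4),e)
# block corner pixel predicted
for q in [(-.02,.02,.064),(.02,.02,.064),(-.02,-.02,.064),(-.038,.042,.008),(-.02,.02,.008)]:
    print(q,"side",(proj(a,frb(q))-[260,145])*5.6,"scene",(proj(b,frb(q))-[285,205])*6)
g=cv2.cvtColor(r["color"],cv2.COLOR_RGB2GRAY).astype(int)
print(g[28:50,240],g[28:50,400]); print(g[30,200:222],g[30,418:440])
for row in (40,45,55,65,80,150,240): 
    x=np.where(g[row,290:350]>170)[0]+290; print(row,x.min(),x.max(),(x.min()+x.max())/2)
E
```

```text
tip sb [ 0.5225 -0.1731  0.0542] [-0.0456  0.0006  0.0542] [array([-0.1,  0.1]), array([ 0.1, -0.1])]
tip swb [ 0.5231 -0.1747  0.053 ] [-0.045 -0.001  0.053] [array([-0.5, -0.1]), array([ 0.1, -0. ]), array([-1.1,  2.5])]
hf sb [ 0.4517 -0.1767  0.0541] [-0.1164  0.0006  0.0541] [array([ 0.1, -0.2]), array([-0.2,  0.1])]
hf w [ 0.4524 -0.1787  0.0508] [-0.1158 -0.0015  0.0508] [array([-0.5,  0.2]), array([0.5, 2.9])]
tip sw [ 0.523  -0.1748  0.053 ] [-0.0451 -0.0011  0.053 ] [array([-0.4, -0.1]), array([-0.8,  3. ])]
blk [ 0.5456 -0.1365  0.073 ] [-0.0206  0.036   0.073 ] [array([-0.6,  1.3]), array([ 0.9, -0.9])]
blk+x [ 0.5844 -0.1503  0.0617] [0.0175 0.0203 0.0617] [array([-0.2,  0.4]), array([ 0.3, -0.3])]
blk -x low [ 0.5461 -0.1406  0.0172] [-0.0203  0.0318  0.0172] [array([-0.6,  1.4]), array([ 0.9, -0.9])]
(-0.02, 0.02, 0.064) side [310.5053965  261.19417425] scene [245.82822308 178.56406875]
(0.02, 0.02, 0.064) side [191.27061424 269.3788231 ] scene [145.76311055 150.87339718]
(-0.02, -0.02, 0.064) side [299.5385202  176.46736204] scene [294.96397533 130.52395651]
(-0.038, 0.042, 0.008) side [368.78588016 415.6597672 ] scene [258.57225977 355.14199587]
(-0.02, 0.02, 0.008) side [310.77022059 371.61809792] scene [240.90369971 312.27958197]
[141 133 126 125 123 124 128 146 159 156 142 127 113  97  86  77  78  77
  78  83  80  81] [157 135 117 114 117 119 116 114 108 102  97  89  78  69  69  69  73  75
  72  74  73  75]
[102 101  99  98 100 100 101 101 102 107 122 144 160 167 174 175 177 177
 176 175 173 172] [120 120 119 119 122 118 115 108 100  84  77  71  69  72  71  73  74  74
  72  74  72  70]
40 310 331 320.5
45 309 332 320.5
55 307 335 321.0
65 304 337 320.5
80 304 337 320.5
150 304 336 320.0
240 305 335 320.0
```

play_rows(
  increments=[0,0,0,0,0.5,-3.2,0,0,0,0,0,0.5,-3.2,0,0,0,0,8,0.9,-3.2,0,0,0,0,16,1.3,-3.2,0,0,0,0,20,1.5,-3.2,0,0,0,0,24,1.7,-3.2,0,0,0,0,27,1.9,-3.2,0,0,0,0,27,1.9,-3.2,0],
)

```text
time_s: 11.58
tcp_pos: [0.458, -0.1765, 0.0332]
tool_rot: [[0.051, -0.999, 0.0], [-0.999, -0.051, -0.0], [0.0, -0.0, -1.0]]
wrist_force: [-0.2, -0.4, -0.1]
gripper_width: 0.0161
```

```bash
python3 - <<'E'
from h import *
import pickle
s=manip.get_state(); print(s["time_s"],s["tcp_pos"],tob(s["tcp_pos"]),s["tool_rot"].round(4)[:,2],s["gripper_width"],s["wrist_force"],s["torque"])
r=cam("wrist"); crop(r,220,0,420,150,4,"pics/w7.png")
b=cam("scene"); crop(b,265,205,405,285,5.5,"pics/c7.png")
s=manip.get_state(); print(s["time_s"],s["tcp_pos"],tob(s["tcp_pos"]))
E
```

```text
11.5833 [ 0.45804447 -0.17645723  0.03317391] [-0.11007057  0.00051222  0.03317391] [ 2.e-04 -1.e-04 -1.e+00] 0.016123351107296964 [-0.15376447 -0.38327866 -0.12319926] [-0.01515922  0.02455389  0.003712  ]
11.6833 [ 0.45732319 -0.17637809  0.03298708] [-0.11078693  0.00062775  0.03298708]
```

View pics/w7.png

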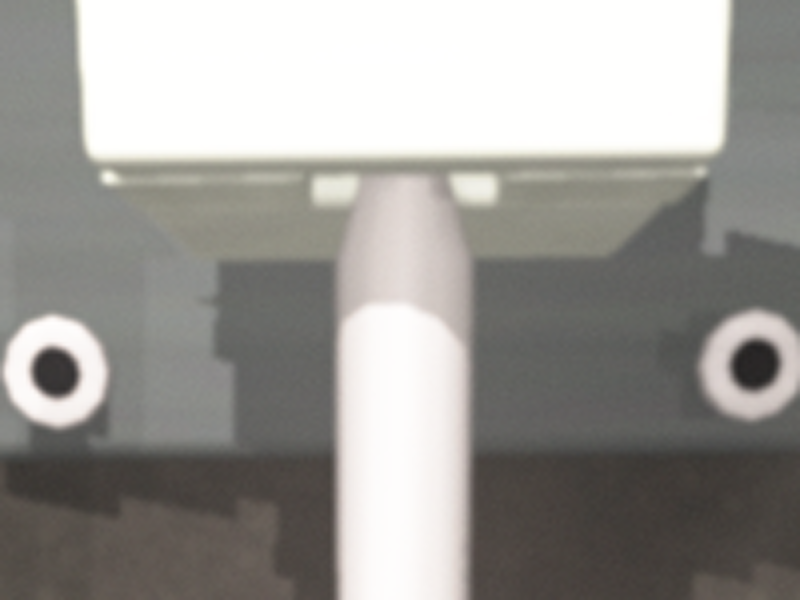

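View pics/c7.png

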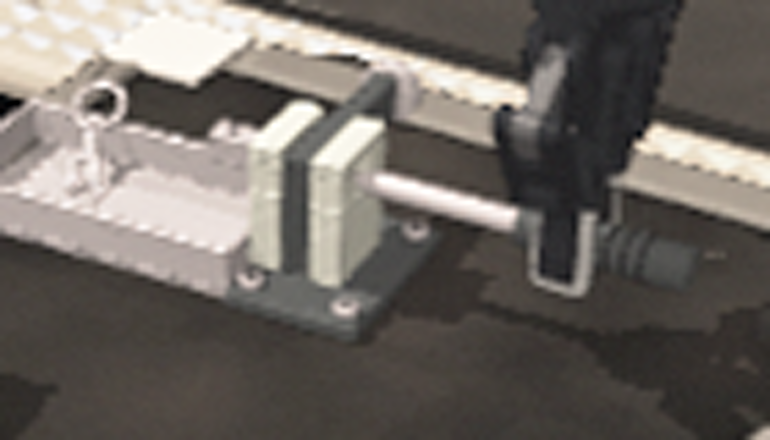

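play_rows(
  increments=[0,0,0,0,0,1.2,0,0,0,0,5,0.2,1.2,0,0,0,0,10,0.4,1.2,0,0,0,0,15,0.7,1.2,0,0,0,0,20,0.9,1.2,0,0,0,0,24,1.1,1.2,0,0,0,0,24,1.1,1.2,0],
)

```text
time_s: 12.27
tcp_pos: [0.4823, -0.1754, 0.0345]
tool_rot: [[0.051, -0.999, 0.001], [-0.999, -0.051, -0.0], [0.0, -0.001, -1.0]]
wrist_force: [0.9, -0.3, -0.2]
gripper_width: 0.0162
```

```bash
python3 - <<'E'
from h import *
import pickle
s=manip.get_state(); print(s["time_s"],s["tcp_pos"],tob(s["tcp_pos"]),s["tool_rot"].round(4)[:,2],s["gripper_width"],s["wrist_force"],s["torque"])
r=cam("wrist"); cv2.imwrite("pics/w8.png",r["color"][:,:,::-1])
a=cam("side"); crop(a,215,145,375,235,5,"pics/s8.png")
s=manip.get_state(); print(s["time_s"],s["tcp_pos"],tob(s["tcp_pos"]))
E
```

```text
12.2667 [ 0.48227714 -0.17539219  0.0344608 ] [-0.08581505  0.0003499   0.0344608 ] [ 6.e-04 -2.e-04 -1.e+00] 0.016179319129448737 [ 0.89810977 -0.26908685 -0.20600549] [-0.01844132 -0.00600442 -0.04208659]
12.3667 [ 0.48168356 -0.17539029  0.03432433] [-0.08640778  0.00038183  0.03432433]
```

View pics/w8.png

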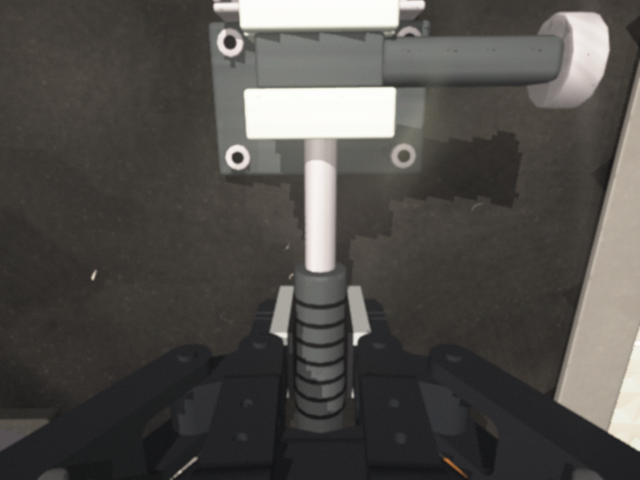

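View pics/s8.png

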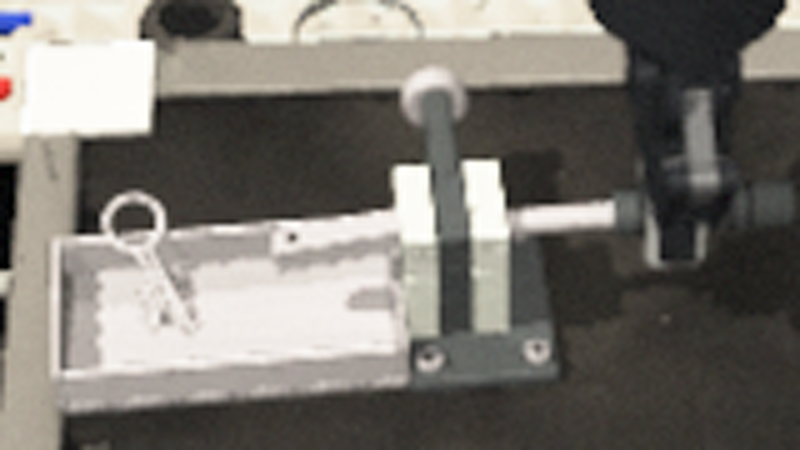

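play_rows(
  increments=[0,0,0,4,0.2,0,0,0,0,0,8,0.4,0,0,0,0,0,12,0.6,0,0,0,0,0,15,0.7,0,0,0,0,0,18,0.9,0,0,0,0,0,21,1,0,0,0,0,0,24,1.2,0,0,0,0,0,27,1.3,0,0,0,0,0,27,1.3,0,0,0,0,0,27,1.3,0,0],
)

```text
time_s: 13.2
tcp_pos: [0.5084, -0.174, 0.0343]
tool_rot: [[0.051, -0.999, -0.0], [-0.999, -0.051, 0.0], [-0.0, 0.0, -1.0]]
wrist_force: [0.1, 0.4, -0.8]
gripper_width: 0.0161
```

```bash
python3 - <<'E'
from h import *
import pickle
s=manip.get_state(); print(s["time_s"],s["tcp_pos"],tob(s["tcp_pos"]),s["tool_rot"].round(4)[:,2],s["gripper_width"],s["wrist_force"],s["torque"])
a=cam("side"); crop(a,215,145,375,235,5,"pics/s9.png")
b=cam("scene"); crop(b,235,195,395,285,5,"pics/c9.png")
E
```

```text
13.2 [ 0.50843187 -0.17401529  0.03426265] [-0.05962416  0.00040178  0.03426265] [-1.e-04  0.e+00 -1.e+00] 0.016147011147769768 [ 0.12253202  0.40017776 -0.801947  ] [ 0.02553574  0.02150688 -0.04561764]
```

View pics/s9.png

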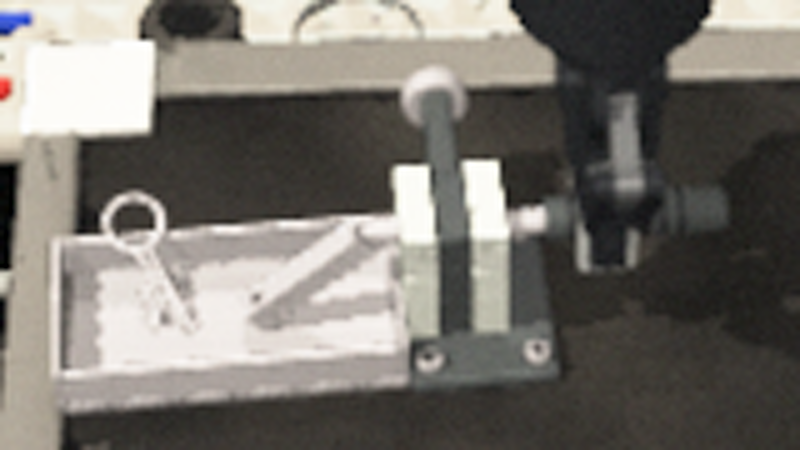

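View pics/c9.png

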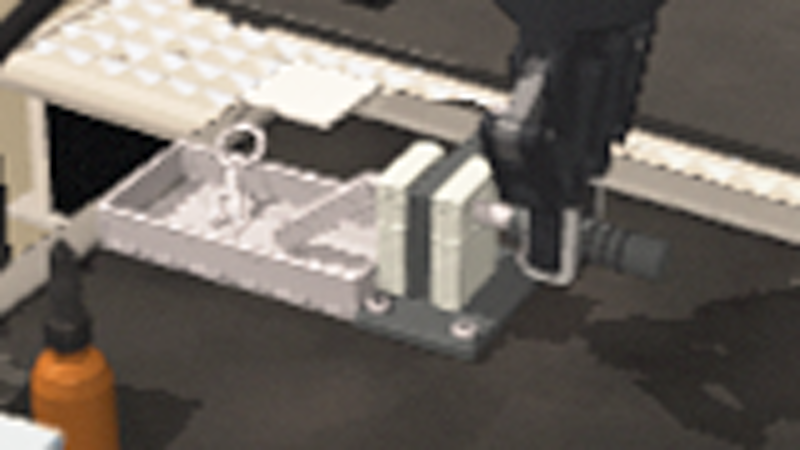

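```bash
python3 - <<'E'
from h import *
a=cam("side"); crop(a,250,170,310,215,12,"pics/s10.png")
b=cam("scene"); crop(b,280,220,330,260,14,"pics/c10.png")
s=manip.get_state(); print(s["time_s"],s["tcp_pos"],tob(s["tcp_pos"]),s["wrist_force"])
E
```

```text
13.4 [ 0.50809863 -0.1740134   0.03419622] [-0.05995688  0.00042053  0.03419622] [-0.17447795 -0.36536095 -0.74791476]
```

View pics/s10.png

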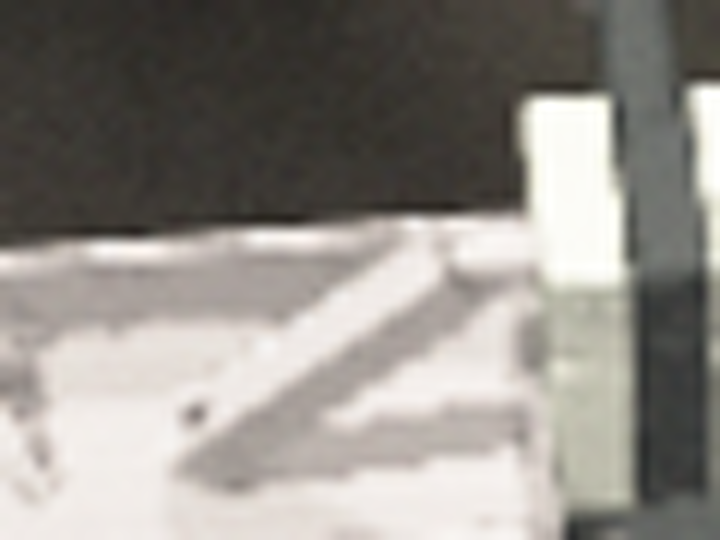

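View pics/c10.png

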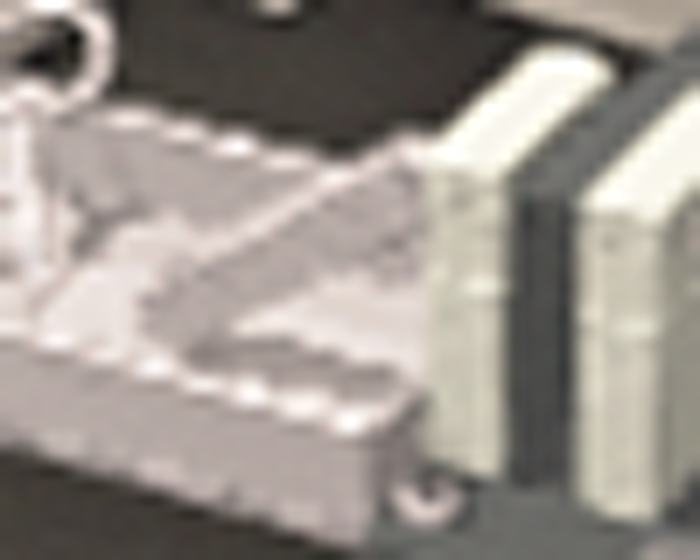

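play_rows(
  increments=[0,0,0,3,0.1,0,0,0,0,0,6,0.3,0,0,0,0,0,6,0.3,0,0,0,0,0,-15,-0.8,0,0,0,0,0,-37,-1.9,0,0,0,0,0,-57,-2.9,0,0,0,0,0,-72,-3.6,0,0,0,0,0,-85,-4.3,0,0,0,0,0,-92,-4.6,0,0,0,0,0,-92,-4.6,0,0],
)

```text
time_s: 14.23
tcp_pos: [0.4154, -0.1785, 0.0341]
tool_rot: [[0.05, -0.999, -0.0], [-0.999, -0.05, 0.0], [-0.0, 0.0, -1.0]]
wrist_force: [-0.3, -0.1, -1.1]
gripper_width: 0.0161
```

```bash
python3 - <<'E'
from h import *
a=cam("side"); crop(a,215,145,375,235,5,"pics/s11.png")
b=cam("scene"); crop(b,235,195,395,285,5,"pics/c11.png")
s=manip.get_state(); print(s["time_s"],s["tcp_pos"],tob(s["tcp_pos"]),s["wrist_force"],s["gripper_width"])
E
```

```text
14.3333 [ 0.41694962 -0.178891    0.03471077] [-0.15123593  0.00016067  0.03471077] [-0.46852165 -0.35159345 -0.96185565] 0.015746602878178223
```

View pics/s11.png

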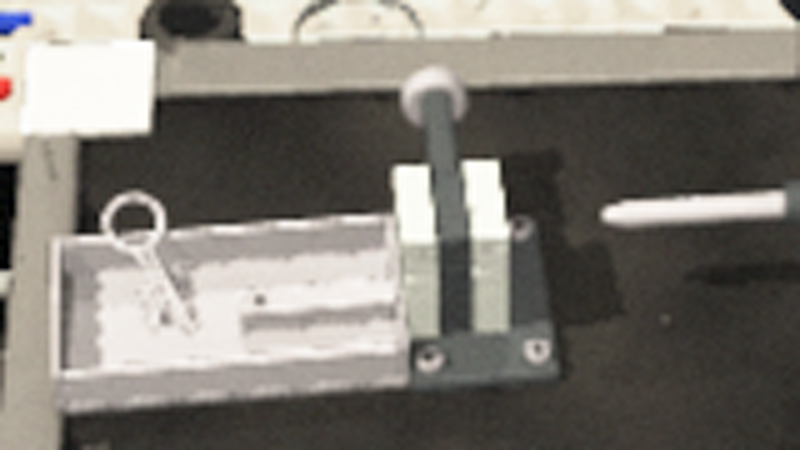

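View pics/c11.png

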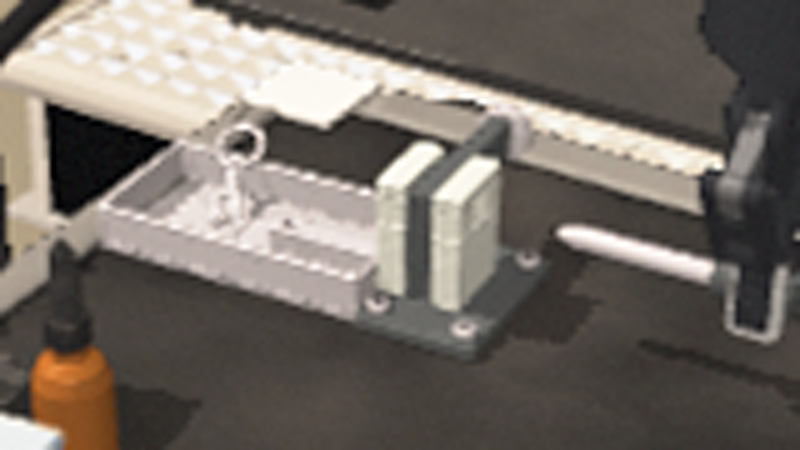

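play_rows(
  increments=[0,0,0,0,0,25,0,0,0,0,0,10,55,0,0,0,-0.03,6,40,70,0,0,0,-0.06,13,75,70,0,0,0,-0.1,20,110,70,0,0,0,-0.14,27,145,70,0,0,0,-0.18,35,180,70,0,0,0,-0.22,43,210,70,0,0,0,-0.244,50,232,60,0,0,0,-0.244,53,241,40,0,0,0,-0.244,53,241,20,0,0,0,-0.244,53,241,8,0,0,0,-0.244,53,241,4,0,0,0,-0.244,53,241,4,0,0,0,-0.244,53,241,4,0],
)

```text
time_s: 15.58
tcp_pos: [0.4701, 0.0625, 0.0389]
tool_rot: [[-0.192, -0.981, 0.001], [-0.981, 0.192, 0.0], [-0.0, -0.001, -1.0]]
wrist_force: [0.2, -0.2, -0.7]
gripper_width: 0.0161
```

```bash
python3 - <<'E'
from h import *
import pickle
a=cam("side"); crop(a,300,240,430,330,6,"pics/s12.png")
r=cam("wrist"); pickle.dump(r,open("w12.pkl","wb"));cv2.imwrite("pics/w12.png",r["color"][:,:,::-1])
s=manip.get_state(); print(s["time_s"],s["tcp_pos"],s["tool_rot"].round(4),s["wrist_force"],s["gripper_width"])
E
```

```text
15.6833 [0.47060168 0.06228722 0.03963572] [[-1.922e-01 -9.813e-01  2.500e-03]
 [-9.813e-01  1.922e-01  1.000e-04]
 [-5.000e-04 -2.400e-03 -1.000e+00]] [-0.50945624  0.28730177 -1.43340051] 0.0159753659373583
```

View pics/w12.png

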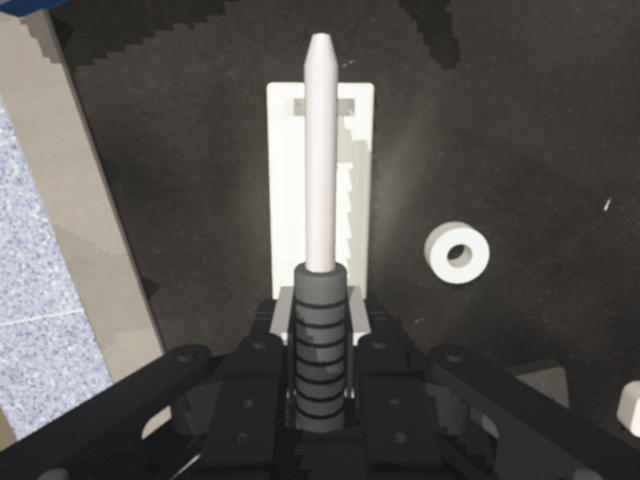

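View pics/s12.png

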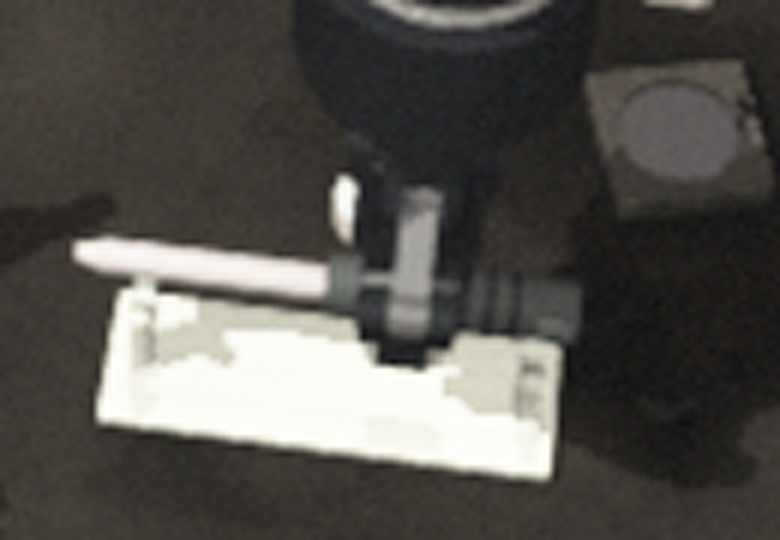

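play_rows(
  increments=[0,0,0,1,0,-6,0,0,0,0,1,0,-10,0,0,0,0,1,0,-13,0,0,0,0,1,0,-15,0,0,0,0,1,0,-15,0],
)

```text
time_s: 16.1
tcp_pos: [0.4706, 0.0626, 0.0245]
tool_rot: [[-0.192, -0.981, -0.001], [-0.981, 0.192, 0.001], [-0.001, 0.001, -1.0]]
wrist_force: [-4.7, 0.8, 8.3]
gripper_width: 0.0159
```

play_rows(
  increments=[0,0,0,0,0,0,0.3,0,0,0,0,0,0,0.45,0,0,0,0,0,0,0.6,0,0,0,0,0,0,0.6,0,0,0,0,0,0,0.6,0,0,0,0,0,15,0.6,0,0,0,0,0,40,0.6,0,0,0,0,0,70,0.6,0,0,0,0,0,105,0.6,0,0,0,0,0,138,0.6,0,0,0,0,0,138,0.6,0,0,0,0,0,138,0.6],
)

```text
time_s: 17.1
tcp_pos: [0.472, 0.0624, 0.1641]
tool_rot: [[-0.192, -0.981, 0.006], [-0.981, 0.192, 0.0], [-0.001, -0.006, -1.0]]
wrist_force: [0.2, -0.2, 0.0]
gripper_width: 0.0512
```

```bash
python3 - <<'E'
from h import *
import pickle
a=cam("side"); crop(a,215,145,415,335,3.1,"pics/s13.png")
r=cam("wrist"); pickle.dump(r,open("w13.pkl","wb"));cv2.imwrite("pics/w13.png",r["color"][:,:,::-1])
s=manip.get_state(); print(s["time_s"],s["tcp_pos"],s["tool_rot"].round(4),s["wrist_force"],s["gripper_width"])
E
```

```text
17.2 [0.46973609 0.06231257 0.16043596] [[-1.920e-01 -9.814e-01 -1.300e-03]
 [-9.814e-01  1.920e-01 -0.000e+00]
 [ 3.000e-04  1.200e-03 -1.000e+00]] [-0.7229164   0.03345123  0.33715927] 0.05113877590533922
```

View pics/w13.png

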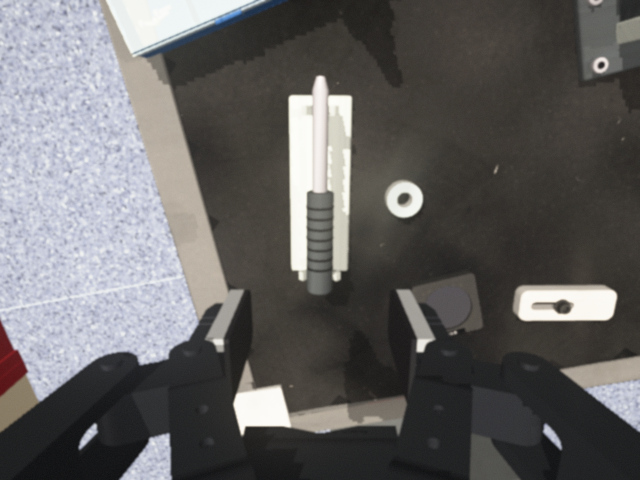

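View pics/s13.png

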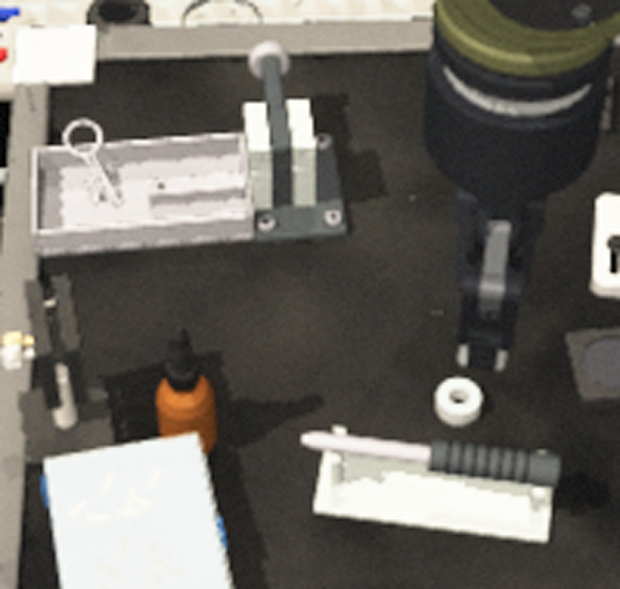

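play_rows(
  increments=[0,0,0,5,-15,30,0.6,0,0,0,15,-45,60,0.6,0,0,0,30,-80,90,0.6,0,0,0,48,-115,90,0.6,0,0,0,66,-150,90,0.6,0,0,0,84,-185,90,0.6,0,0,0,100,-215,90,0.6,0,0,0,110,-232,90,0.6,0,0,0,110,-232,90,0.6,0,0,0,110,-232,90,0.6,0,0,0,110,-232,90,0.6],
)

```text
time_s: 18.12
tcp_pos: [0.5794, -0.1689, 0.2492]
tool_rot: [[-0.192, -0.981, -0.003], [-0.981, 0.192, 0.002], [-0.001, 0.004, -1.0]]
wrist_force: [-0.2, -0.0, 0.2]
gripper_width: 0.0509
```

```bash
python3 - <<'E'
from h import *
import pickle
cam("wrist"); cam("wrist")
a=cam("side");b=cam("scene")
r=cam("wrist"); pickle.dump((r,a,b),open("w14.pkl","wb"));cv2.imwrite("pics/w14.png",r["color"][:,:,::-1])
crop(r,220,0,420,150,4,"pics/w14a.png")
s=manip.get_state(); print(s["time_s"],s["tcp_pos"],s["joint_velocities"].round(1))
for q in [(-.02,.02,.064),(.02,.02,.064),(.02,-.02,.064),(.155,.036,.025),(.155,-.036,.025)]: print(q,proj(r,frb(q)))
crop(a,215,170,300,235,8,"pics/s14.png"); crop(b,245,205,325,265,9,"pics/c14.png")
E
```

```text
18.3667 [ 0.58005082 -0.16867864  0.25140846] [-0.2  0.  -0.4 -0.   0.   0. ]
(-0.02, 0.02, 0.064) [307.82639384 245.31665205]
(0.02, 0.02, 0.064) [295.66297625 200.0858048 ]
(0.02, -0.02, 0.064) [343.42482568 188.43834646]
(0.155, 0.036, 0.025) [237.29537058  37.93727251]
(0.155, -0.036, 0.025) [322.58955656  14.51839765]
```

View pics/w14.png

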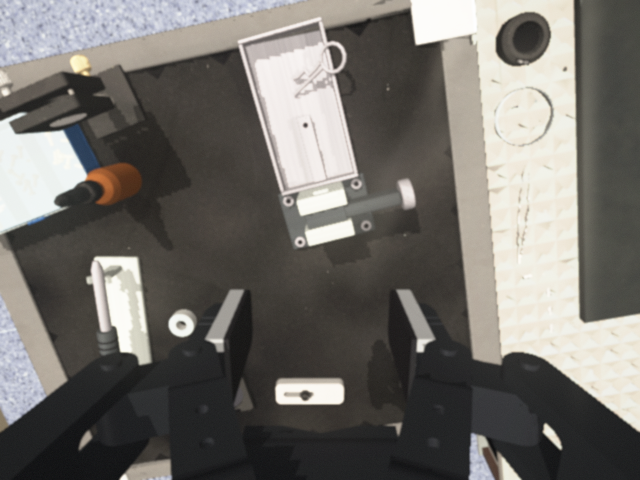

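View pics/w14a.png

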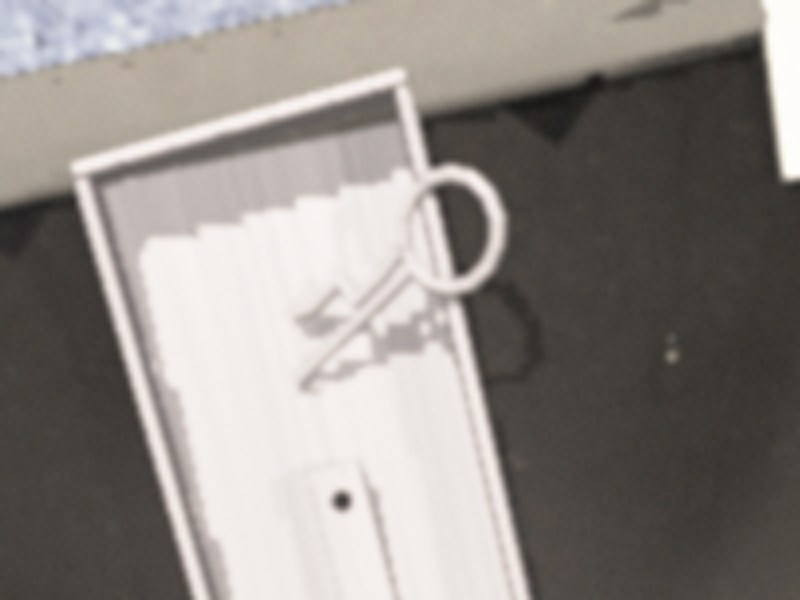

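View pics/s14.png

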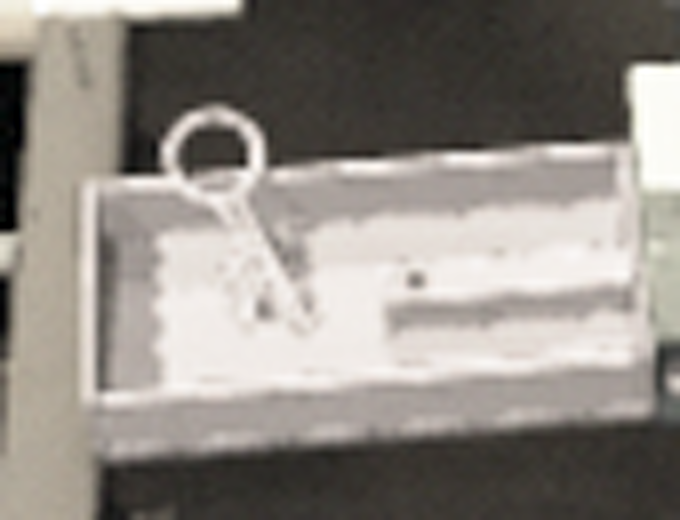

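View pics/c14.png

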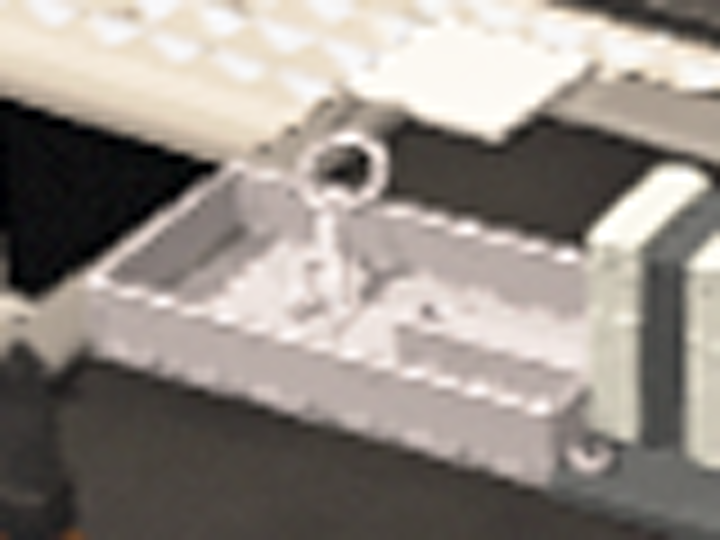

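```bash
python3 - <<'E'
from h import *
import pickle
r,a,b=pickle.load(open("w14.pkl","rb"))
print("hole",tob(onz(r,305.25,125,.015)))
print("tray corners",tob(onz(r,220+78/4,168/4,.025)),tob(onz(r,220+403/4,75/4,.025)))
ring=[(r,220+455/4,230/4),(a,215+213/8,170+155/8),(b,245+345/9,205+170/9)]
print("ring",*[ (tob(p),e) for p,e in [tri(*ring),tri(*ring[1:])]]); print([tob(onz(r,220+455/4,230/4,z)) for z in (.025,.032)])
w=pickle.load(open("w13.pkl","rb")); t=onz(w,320,76,.04);k=onz(w,320,293,.04);print("drift now",t,k,"before [.5625 .0432],[.4227 .0712]")
s=manip.get_state();print(s["time_s"]); print(manip.job_done())
E
```

```text
hole [ 0.07455351 -0.00041217  0.015     ]
tray corners [0.15164213 0.03514276 0.025     ] [ 0.15235842 -0.03381754  0.025     ]
ring (array([ 0.12099595, -0.03764887,  0.02409565]), [array([0.5, 0.7]), array([-0. , -0.2]), array([-0.3,  0.1])]) (array([ 0.12079891, -0.03817206,  0.02373589]), [array([ 0.1, -0.2]), array([-0.2,  0.2])])
[array([ 0.12155438, -0.03732892,  0.025     ]), array([ 0.12080538, -0.03692139,  0.032     ])]
drift now [0.56213875 0.04369409 0.04      ] [0.42250016 0.07101562 0.04      ] before [.5625 .0432],[.4227 .0712]
18.3667
the job is handed in; nothing more can be done
None
```

The job is done and handed in at 18.4 s of the 58 s allowed. `job_done()` gives no verdict, so the results below are my own camera checks.

- **Clip:** I pulled it straight up out of the pin and released it in the catch tray. It did not lie flat: it leans over the tray's −y wall with its leg on the floor. Its ring centre measures about (121, −38, 24) mm in the bracket frame. That is about 8 mm inside the −46 mm limit in y, the tightest margin in the job, and I left it because nudging it could have knocked it out. Three camera views agreed to about 1 mm, and it had not shifted visibly after the pin dropped.
- **Pin:** I pushed the drift through the bore until its tip was about 33 mm past the bracket centre, then pushed 6 mm further. The pin's nose rested on the tray floor with its tail on the drift tip. When I drew the drift out, the pin fell flat into the tray. Its hole is at about x = 75 mm, which puts the tail near 22–23 mm (limit 19 mm). The fingers never went near the pin.
- **Drift:** It is back in both notches of its rest. The wrist camera shows the tip and handle end within about 1 mm of where they started.
- **Other things:** The bystanders I could see look unmoved, though I checked them only by eye. The gripper was well clear of everything at hand-in.

One disagreement: the fixed cameras placed the bracket about 2 mm off from the wrist camera. I aligned the drift to the bore with the wrist view and the measured tool pose.

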